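# Re-rack stripped shaft parts in build order

### The job

The four shaft parts stand on the grey stripping rack in the order they came off, the first beside its tall end plate. Move them to the wooden build rack in reverse order, so that the last one off stands beside that rack's tall end plate and the first one off is farthest from it. Set each part down gently, upright as it stood, in the middle of its own bay, and let go.

Things in the scene. Friction and masses are not known exactly. Their poses are not given: they have to be found in the camera images.
- hub: Flanged hub of bright steel, standing flange down: round flange 56 mm across and 8 mm thick with six dark bolt holes, above it a round boss 34 mm across up to 46 mm total height, with a dark bore on top; about 0.4 kg. Origin at the centre of its underside, z up its axis. To be gripped by the boss.
- tube: Plain spacer tube of aluminium standing on end, 40 mm outside, 30 mm inside, 62 mm high (the tallest of the four); about 0.1 kg. Origin at the centre of its underside, z up its axis.
- bearing: Thick flat ring of bright steel (a bearing), 52 mm outside, 28 mm hole, 26 mm high, a circle of small dark rollers on its top; about 0.3 kg. Origin at the centre of its underside, z up its axis.
- nut: Six-sided lock nut of dark steel lying flat, 46 mm across flats, 53 mm across corners, 30 mm high, dark bore on top; about 0.32 kg. Origin at the centre of its underside, z up its axis; its x axis is square to one pair of flats (the others every 60 degrees). At the start that pair faces across the rack, give or take 15 degrees.
- strip_rack: Grey stripping rack with dark steel strips, fixed; the parts start here, one per bay. Same sizes as the build rack: board 90 (x) by 350 (y) by 12 mm, origin under its middle, y along the row towards the tall end plate, bay centres at y = -120, -40, 40, 120 mm. The tall plate is at y = 177 mm, top 50 mm above the table. Parts stand on pads, undersides 16 mm above the table.
- build_rack: Dark wooden build rack with bright steel strips, fixed, empty at start. Origin, axes, board, tall plate and bays as on the stripping rack; plate 12 mm thick. Strips 5 mm thick, tops 20 mm above the table, part the bays at y = -80, 0, 80 mm; one 8 mm thick closes y = -165 mm. In each bay a fixed black pad, 60 mm round; a part on it has its underside 16 mm above the table.
- pad_hub: Black round pad, 60 mm across, 4 mm thick, fixed in a bay of the stripping rack (all four look alike): the one on which the hub stands at the start. It stays there and so keeps the record of the hub's place in the row. Origin at the centre of its underside.
- pad_tube: Black round pad, 60 mm across, 4 mm thick, fixed in a bay of the stripping rack (all four look alike): the one on which the tube stands at the start. It stays there and so keeps the record of the tube's place in the row. Origin at the centre of its underside.
- pad_bearing: Black round pad, 60 mm across, 4 mm thick, fixed in a bay of the stripping rack (all four look alike): the one on which the bearing stands at the start. It stays there and so keeps the record of the bearing's place in the row. Origin at the centre of its underside.
- pad_nut: Black round pad, 60 mm across, 4 mm thick, fixed in a bay of the stripping rack (all four look alike): the one on which the nut stands at the start. It stays there and so keeps the record of the nut's place in the row. Origin at the centre of its underside.
Not all that is in view belongs to the job. What is shaped like the bearing but red is not meant.

How it is judged:
By the outcome, as a careful person would: the job done as asked, in the order asked, and still so for the second after the job is handed in, with the robot touching nothing.
It also fails if it takes over 99 s, if anything falls off the work surface, if the arm or the gripper's body presses on something with over 40 N, if the wrist force passes 120 N, or if a joint passes its speed limit or range.

### The arm

A 6-joint arm with a two-finger parallel gripper is mounted at the origin on the work surface. World frame = base frame: x ahead of the robot, y to its left, z up, the work surface at z = 0. Lengths are in mm, angles in rad, forces in N, time in s.
With the tool pointing down it reaches from about 350 to 775 mm from the base axis. Payload 7.3 kg.
Tool frame: the origin (TCP) lies on the centre line of the jaws, within the pads' length; the fingertips stand 22 mm ahead of it and the grasp point (between the pads) lies 3 mm ahead of it; x points along the fingers, z is the direction in which the jaws open and shut, and the axes are right-handed (so a half turn about x gives the same grasp; the last joint's range is limited). The gripper opens to 92 mm and grips with 3 to 60 N. Pads are 19 mm wide; open, the fingers measure 130 mm over their backs; the gripper's body (75 mm by 190 mm) begins 47 mm behind the grasp point.
Start: joints at [0.96, 0.342, 1.524, -0, 1.275, -0.146], TCP at [235.316, 469.328, 248.741] pointing down, gripper open.
Joint ranges: [-2.53, 2.53], [-0.77, 2.02], [0.04, 2.7], [-1, 4.14], [0.28, 2.66], [-3.11, 3.11]. Speed limits (rad/s): [2.57, 2.57, 3.14, 3.14, 3.14, 3.14].

### API

Orientations are given as [roll, pitch, yaw] about the fixed x, y, z axes, in that order (R = Rz(yaw) Ry(pitch) Rx(roll)).
In Python, from plant import readout, imaging, bot gives the robot as it stands.
- The arm moves only by the tool arm_command, never from a script. Its argument "plan" is a list of rows, each an object of numbers: "tx", "ty", "tz": the shift along the tool's x, y, z in cm; "wx", "wy", "wz": the turn, a rotation vector about the tool's x, y, z in rad; "jaw": the opening, from -1 (shut) to 1 (fully open). In form: [{"tx": .., "ty": .., "tz": .., "wx": .., "wy": .., "wz": .., "jaw": ..}, ...]. A call has 1 to 20 rows; each row shifts and turns the commanded pose from where the row before left it, along the tool's axes as they then stand; what a row does not reach is not made up. A row lasts 1/10 s, in which the tool goes at most 50 mm and 8.59 degrees, less where a joint would pass 70% of its speed; a pose out of reach is approached as far as the arm can. A call with a gripper value outside its range is refused whole. The fingers move at their own pace and stop on an object; the grip force is fixed at half the most. Time passes only in rows, so rows that do not move let the fingers close. It gives the time, the measured TCP pose, the force and the opening at its end, in the units of the state.
- readout.get_obs(): the state, without advancing time (a new reading comes with each control period).
- imaging.capture(name): name is "side" or "top"; returns the picture (420x560x3 uint8, blue, green, red); there is no depth.
- imaging.get_calibration(name): a dict with "fx", "fy", "cx", "cy" (pixels), "position" and "rotation" of the camera in the world. Camera axes: x right, y up, looking along -z (the intrinsics and any distortion apply to the point x, -y, -z); pixel columns grow to the right and rows downward; lengths in mm; the calibration is good to about 2 mm. A picture is of the moment at which its call begins. get_calibration takes no time and is no camera call.
- bot.close_job(): hands the job in, once; it reports no verdict.
The state is a dict: "time": time; "joint_positions": joint angles; "dq": joint speeds; "tau": joint torques, N m; "tool_pos": TCP position; "tcp_rot": TCP orientation; "contact_force": force on the tool from outside, world axes, zero at the start; "moment": the same for the moment, N m; "grip_width": finger opening in mm.
Only numpy, scipy, OpenCV 4.12 (cv2) and the standard library are available. Lean on these libraries where they do the work, as an engineer would, in place of code of your own. Each camera call takes 0.05 s, during which the arm holds its last target.

## Working session

There is one attempt and no reset: what is moved stays moved. The work goes in short steps, Python scripts to look and compute and a tool call to move; the robot and the scene stay as the last step left them, time stands still between calls to the robot, and variables do not carry over. Pictures are saved under pics/ and viewed, and the job is handed in when it is done.

Besides the shell and the picture viewer there is one more tool, called after "Call:" as name([rows], argument=value, ...), one row to a line, values as JSON. arm_command: Moves the arm, as the interface text tells. Its arguments: {"type":"object","properties":{"plan":{"type":"array"}},"required":["plan"]}

```bash
mkdir -p pics; ls; python3 - <<'E'
from plant import readout, imaging, bot
import cv2
print(readout.get_obs())
for n in ("side","top"):
    im=imaging.capture(n); cv2.imwrite(f"pics/{n}0.png",im)
    print(n,imaging.get_calibration(n))
E
```

```text
pics
{'time': 0.0, 'joint_positions': array([ 9.59991219e-01,  3.42717560e-01,  1.52503686e+00,  4.92877161e-06,
        1.27539303e+00, -1.46002662e-01]), 'dq': array([ 0.00046425,  0.00019944,  0.00175328, -0.00183785, -0.00039585,
        0.00048889]), 'tau': array([ 5.19880396e-04, -4.31249607e+01, -2.44216543e+01,  7.18782982e-02,
        5.59766893e-02, -1.18896996e-04]), 'tool_pos': array([235.0884506 , 468.99728298, 248.04069248]), 'tcp_rot': array([ 2.9925587 ,  1.56924153, -2.18463416]), 'contact_force': array([-0.4322941 ,  0.3873952 ,  0.03529253]), 'moment': array([-0.04398512, -0.00289631, -0.01347617]), 'grip_width': 91.6893535860088}
side {'fx': 405.4736291568679, 'fy': 405.4736291568679, 'cx': 273.27510562919537, 'cy': 211.88722971722248, 'position': array([  59.87804499, -706.29374091,  735.90702107]), 'rotation': array([ 0.85640275,  0.01090466, -0.63486229])}
top {'fx': 535.3844242693547, 'fy': 535.3844242693547, 'cx': 279.93665215606904, 'cy': 210.78655587063855, 'position': array([ 391.79777558,  -72.41113846, 1294.04206452]), 'rotation': array([ 0.0950562 ,  0.00775784, -1.55590792])}
```

View pics/side0.png

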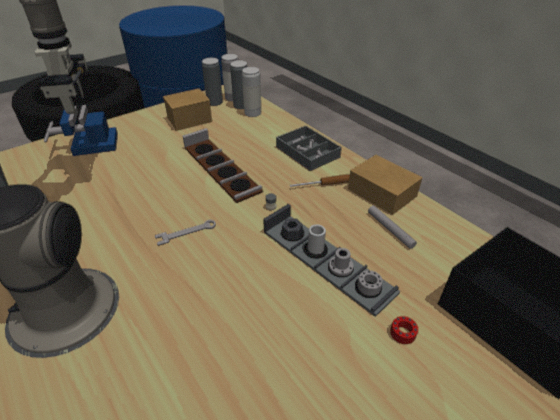

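View pics/top0.png

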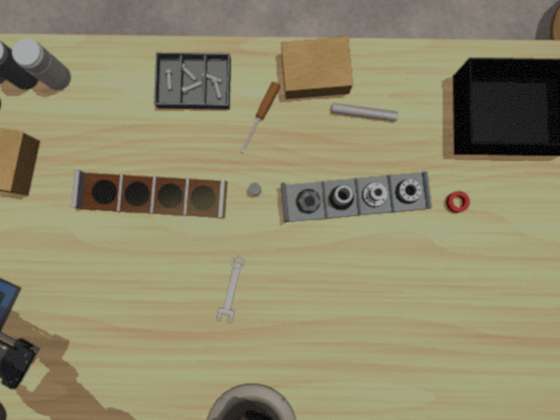

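The strip rack is at the right in the top view, with its tall plate at its left end (285,203). The order from that plate is nut (308,201), tube (342,195), hub (376,193), bearing (410,189). The red ring at (458,202) is a decoy. The build rack is at (78–226, 172–216), with its tall plate also at the left (78,190). Next I'll take enlarged crops.

```bash
cat > h.py <<'E'
import numpy as np, cv2
from scipy.spatial.transform import Rotation as R
from plant import readout, imaging, bot
def cam(n):
    c=imaging.get_calibration(n); return c,R.from_euler('xyz',c['rotation']).as_matrix()
def proj(n,P):
    c,M=cam(n); p=(np.atleast_2d(P)-c['position'])@M
    return np.c_[c['cx']+c['fx']*p[:,0]/-p[:,2], c['cy']-c['fy']*p[:,1]/-p[:,2]]
def ray(n,uv):
    c,M=cam(n); d=M@np.array([(uv[0]-c['cx'])/c['fx'],-(uv[1]-c['cy'])/c['fy'],-1]); return c['position'],d/np.linalg.norm(d)
def tri(us,ut):
    A=np.zeros((3,3));b=np.zeros(3);rs=[ray('side',us),ray('top',ut)]
    for o,d in rs:
        P=np.eye(3)-np.outer(d,d);A+=P;b+=P@o
    x=np.linalg.solve(A,b)
    return x,[np.linalg.norm((np.eye(3)-np.outer(d,d))@(x-o)) for o,d in rs]
def onz(n,uv,z):
    o,d=ray(n,uv); return o+d*(z-o[2])/d[2]
def crop(n,src,x0,y0,x1,y1,s,out,pts=None):
    im=cv2.imread(src)[y0:y1,x0:x1]; im=cv2.resize(im,None,fx=s,fy=s,interpolation=cv2.INTER_CUBIC)
    for k in range(0,x1-x0,10):
        if (x0+k)%10==0 or 1:
            cv2.putText(im,str(x0+k),(k*s,8),0,.32,(0,255,255),1); cv2.line(im,(k*s,10),(k*s,14),(0,255,255),1)
    for k in range(0,y1-y0,10):
        cv2.putText(im,str(y0+k),(0,k*s+4),0,.32,(0,255,255),1)
    if pts is not None:
        for col,L in pts:
            q=((np.asarray(L)-[x0,y0]+.5)*s*16).astype(int); 
            cv2.polylines(im,[q.reshape(-1,1,2)],True,col,1,cv2.LINE_AA,4)
    cv2.imwrite(out,im)
E
python3 - <<'E'
from h import *
crop('top','pics/top0.png',275,165,435,225,5,'pics/t_strip.png')
crop('top','pics/top0.png',70,165,230,220,5,'pics/t_build.png')
crop('side','pics/side0.png',255,195,405,315,5,'pics/s_strip.png')
crop('side','pics/side0.png',175,125,275,210,7,'pics/s_build.png')
E
```

```text
(no output)
```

View pics/t_strip.png

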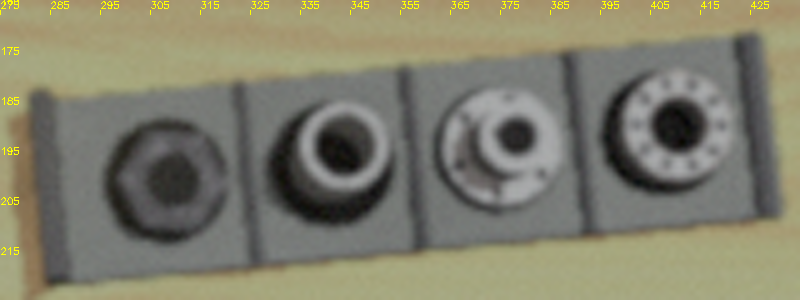

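View pics/t_build.png

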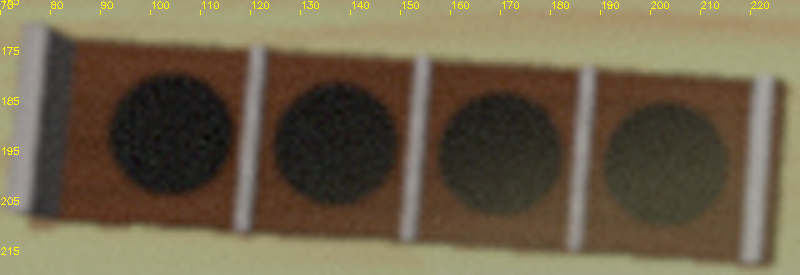

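View pics/s_strip.png

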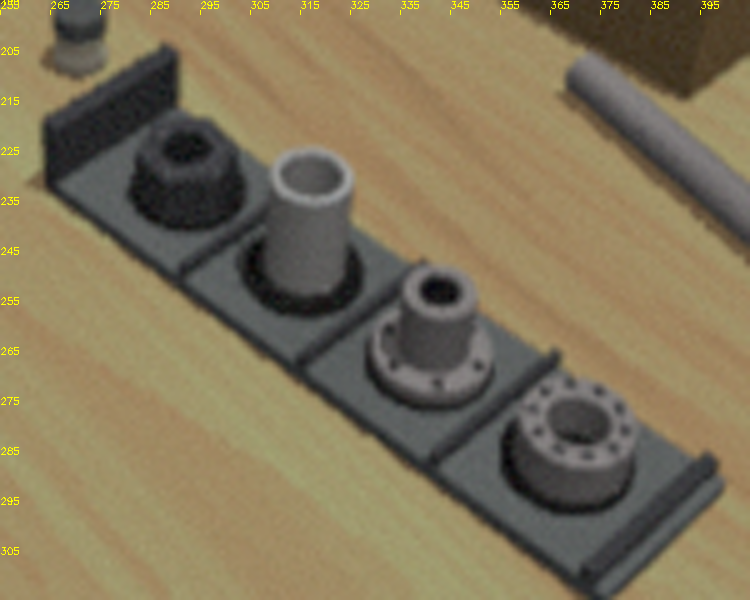

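View pics/s_build.png

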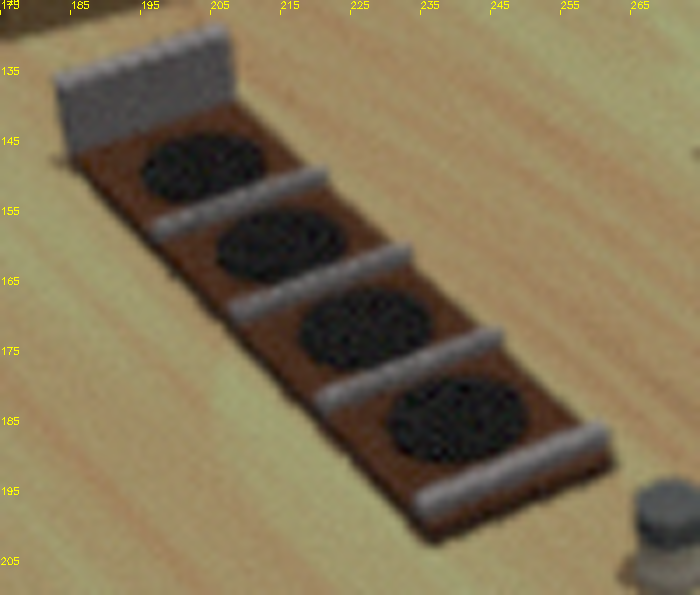

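Confirmed in the crops: from the strip plate the order is nut, tube, hub, bearing. So on the build rack, from its plate: bearing, hub, tube, nut. Now I'll triangulate.

```bash
python3 - <<'E'
from h import *
np.set_printoptions(precision=1,suppress=True)
T={'nut':((291.6,224),(309.4,200.6)),'tube':((317,229.8),(343.6,194)),'hub':((342.4,252.6),(377.6,191.6)),'bea':((370.4,278.6),(410.4,189.6)),
'b120':((203.6,148.3),(103.8,191.2)),'b40':((214.7,159.4),(136.8,193.2)),'b-40':((226.7,171.4),(169.6,195.4)),'b-120':((239.9,184.4),(202.8,197.4))}
for k,(s,t) in T.items():
    x,r=tri(s,t); print(k,x,np.array(r))
E
```

```text
nut [ 534.3 -128.9   48.4] [1.2 1.2]
tube [ 547.7 -205.9   78.9] [0.4 0.4]
hub [ 556.  -285.8   63.7] [0.9 0.9]
bea [ 564.8 -366.4   44. ] [0.5 0.5]
b120 [553.8 365.6  15.7] [1.3 1.3]
b40 [550.  285.7  15.5] [1.4 1.4]
b-40 [546.  206.3  15.1] [1.2 1.2]
b-120 [542.4 126.1  15.1] [1.1 1.1]
```

Triangulated heights agree with the text (46, 78, 62 and 42 mm tops, 16 mm pads). Now I'll refine with overlays, including the nut's yaw.

```bash
cat >> h.py <<'E'
def circ(x,y,z,r,n=40,ph=0):
    a=np.arange(n)*2*np.pi/n+ph; return np.c_[x+r*np.cos(a),y+r*np.sin(a),np.full(n,z)]
def rackpts(x,y,th,P):
    P=np.atleast_2d(np.asarray(P,float)); c,s=np.cos(th),np.sin(th)
    return np.c_[x+c*P[:,0]-s*P[:,1],y+s*P[:,0]+c*P[:,1],P[:,2]]
def racklines(x,y,th):
    L=[rackpts(x,y,th,[[-45,-175,12],[45,-175,12],[45,175,12],[-45,175,12]])]
    for yy,hh,z in((-80,2.5,20),(0,2.5,20),(80,2.5,20),(-165,4,20),(177,6,50)):
        L.append(rackpts(x,y,th,[[-45,yy-hh,z],[45,yy-hh,z],[45,yy+hh,z],[-45,yy+hh,z]]))
    for yy in(-120,-40,40,120):
        c=rackpts(x,y,th,[[0,yy,16]])[0]; L.append(circ(c[0],c[1],16,30))
    return L
E
python3 - <<'E'
from h import *
B=(548.1,245.9,-.0476); S=(550.7,-246.8,.128)
pt={'nut':(534.3,-128.9,46,26.5),'tube':(547.7,-205.9,78,20),'hub':(556,-285.8,62,17),'bea':(564.8,-366.4,42,26)}
for n in('side','top'):
    src=f'pics/{n}0.png'
    bl=[((0,255,0),proj(n,L)) for L in racklines(*B)]
    sl=[((0,255,0),proj(n,L)) for L in racklines(*S)]
    for k,v in pt.items():
        L=circ(*v) if k!='nut' else circ(*v,n=6,ph=S[2]+np.pi/6)
        sl.append(((0,0,255),proj(n,L)))
    if n=='top':
        crop(n,src,275,165,435,225,5,'pics/t_strip1.png',sl);crop(n,src,70,165,230,220,5,'pics/t_build1.png',bl)
        im=cv2.convertScaleAbs(cv2.imread(src),alpha=2.2); cv2.imwrite('pics/tmp.png',im)
        crop(n,'pics/tmp.png',290,180,330,220,14,'pics/t_nut.png',[sl[-4]])
    else:
        crop(n,src,255,195,405,315,5,'pics/s_strip1.png',sl);crop(n,src,175,125,275,210,7,'pics/s_build1.png',bl)
E
```

```text
(no output)
```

View pics/t_strip1.png

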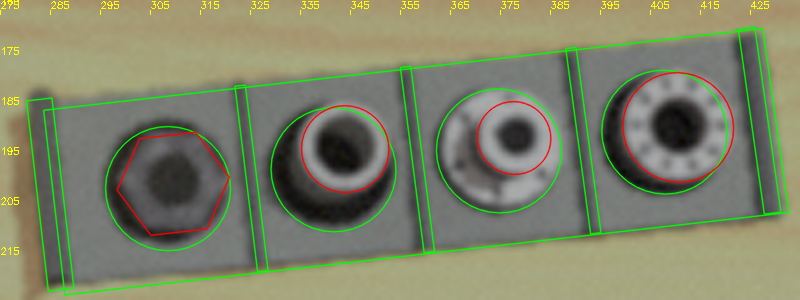

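View pics/t_build1.png

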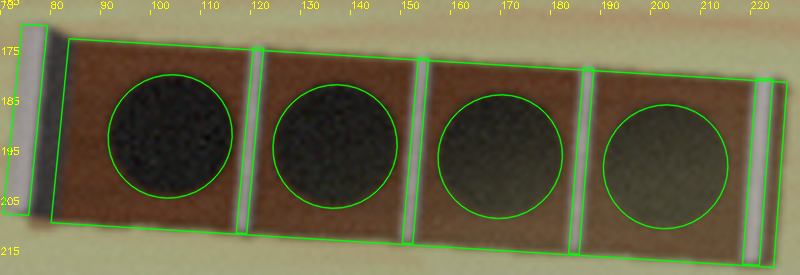

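View pics/s_strip1.png

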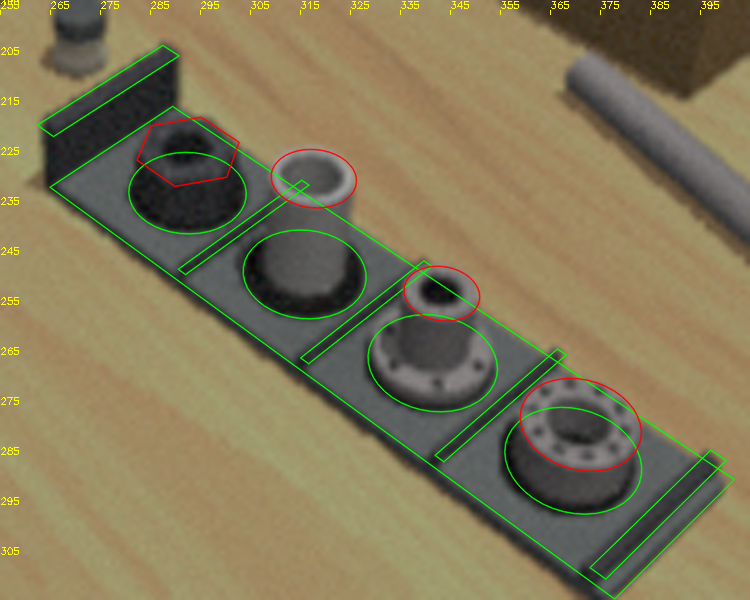

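View pics/s_build1.png

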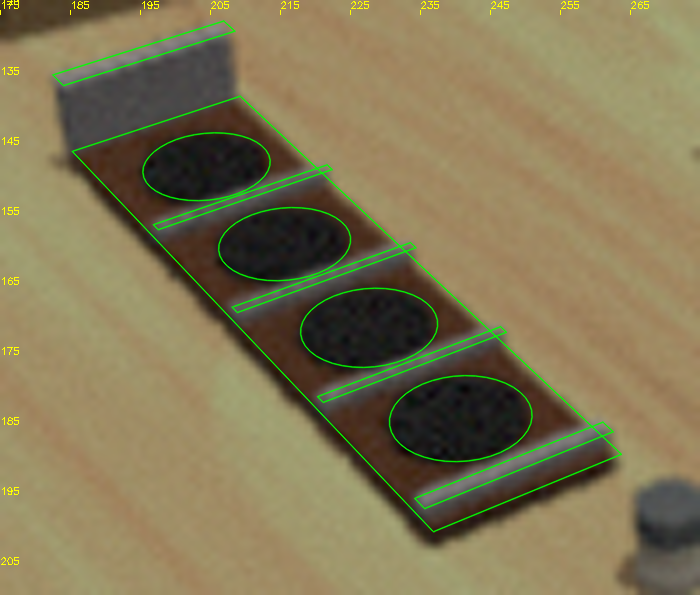

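View pics/t_nut.png

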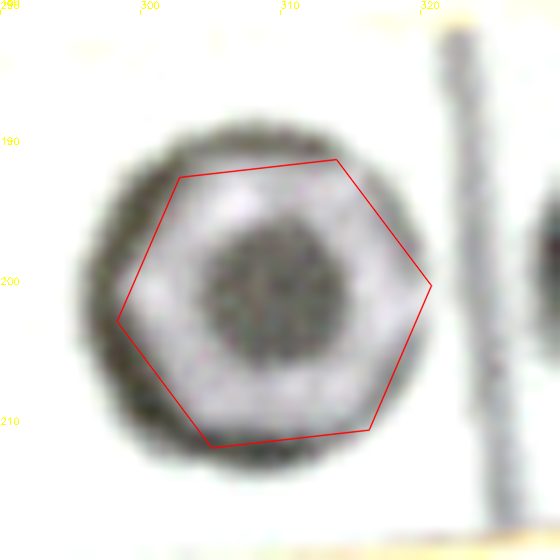

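```bash
python3 - <<'E'
from h import *
from scipy.optimize import differential_evolution as DE
from scipy.ndimage import map_coordinates as mc
g=cv2.GaussianBlur(cv2.cvtColor(cv2.imread('pics/top0.png'),6).astype(float),(0,0),.7)
gx=cv2.GaussianBlur(cv2.cvtColor(cv2.imread('pics/side0.png'),6).astype(float),(0,0),.7)
def hexp(x,y,th,ap):
    a=np.linspace(0,2*np.pi,120,endpoint=False); r=ap/np.cos((a-th+np.pi/6)%(np.pi/3)-np.pi/6)
    return np.c_[x+r*np.cos(a),y+r*np.sin(a),np.full(120,46.)]
def s(im,n,P): q=proj(n,P); return mc(im,[q[:,1],q[:,0]],order=1).mean()
f=lambda p:-(s(g,'top',hexp(*p,21))-s(g,'top',hexp(*p,25)))
for sd in(0,1):
    r=DE(f,[(528,542),(-135,-122),(.13-.5236,.13+.5236)],seed=sd,tol=1e-8); print(r.x,r.fun)
x,y,_=r.x
for t in np.arange(-.4,.66,.07): print(round(t,2),round(f((x,y,t)),2),end='; ')
crop('top','pics/tmp.png',290,180,330,220,14,'pics/t_nut2.png',[((0,0,255),proj('top',hexp(*r.x,23)))])
E
```

```text
Traceback (most recent call last):
  File "h.py", line 7, in proj
    c,M=cam(n); p=(np.atleast_2d(P)-c['position'])@M
        ~~~^^^
  File "h.py", line 5, in cam
    c=imaging.get_calibration(n); return c,R.from_euler('xyz',c['rotation']).as_matrix()
ValueError: time passes only in moves, steps and waits
```

```bash
sed -i 's/^def cam(n):/import functools\n@functools.lru_cache\ndef cam(n):/' h.py; python3 - <<'E'
from h import *
from scipy.optimize import differential_evolution as DE
from scipy.ndimage import map_coordinates as mc
print(readout.get_obs()['time'])
g=cv2.GaussianBlur(cv2.cvtColor(cv2.imread('pics/top0.png'),6).astype(float),(0,0),.7)
def hexp(x,y,th,ap):
    a=np.linspace(0,2*np.pi,120,endpoint=False); r=ap/np.cos((a-th+np.pi/6)%(np.pi/3)-np.pi/6)
    return np.c_[x+r*np.cos(a),y+r*np.sin(a),np.full(120,46.)]
def s(im,n,P): q=proj(n,P); return mc(im,[q[:,1],q[:,0]],order=1).mean()
f=lambda p:-(s(g,'top',hexp(*p,21))-s(g,'top',hexp(*p,25)))
for sd in(0,1):
    r=DE(f,[(528,542),(-135,-122),(.13-.5236,.13+.5236)],seed=sd,tol=1e-8); print(r.x,r.fun)
x,y,_=r.x
for t in np.arange(-.4,.66,.07): print(round(t,2),round(f((x,y,t)),2),end='; ')
crop('top','pics/tmp.png',290,180,330,220,14,'pics/t_nut2.png',[((0,0,255),proj('top',hexp(*r.x,23)))])
E
```

```text
0.1
[ 5.35638382e+02 -1.27990927e+02 -2.16145402e-02] -12.895162997633136
[ 5.35638324e+02 -1.27990905e+02 -2.16194396e-02] -12.895163009771238
-0.4 -9.68; -0.33 -10.4; -0.26 -11.04; -0.19 -11.85; -0.12 -12.39; -0.05 -12.71; 0.02 -12.77; 0.09 -11.96; 0.16 -11.01; 0.23 -10.39; 0.3 -9.74; 0.37 -9.14; 0.44 -9.0; 0.51 -9.18; 0.58 -9.28; 0.65 -9.71;
```

View pics/t_nut2.png

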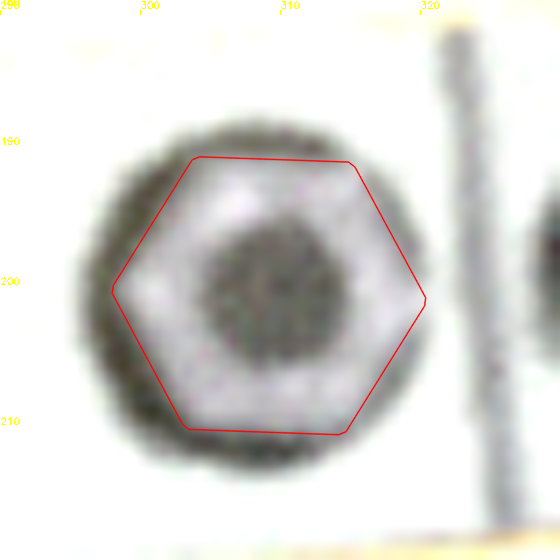

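Nut yaw is ≈ -0.02 rad, so its flats face world ±x. Jaws along world x suit every part, so after one turn all moves are pure translations. I'll work out that turn.

```bash
cat >> h.py <<'E'
def plan(target,zdir=1):
    o=readout.get_obs(); M=R.from_euler('xyz',o['tcp_rot']).as_matrix()
    G=np.array([[0,0,zdir],[0,zdir,0],[-1,0,0]],float)  # cols: tool x=-Z, z=+-X
    G=np.c_[[0,0,-1],np.cross([zdir,0,0],[0,0,-1]),[zdir,0,0]]
    rv=R.from_matrix(M.T@G).as_rotvec()
    d=np.array(target)-o['tool_pos']
    print('t',round(o['time'],2),'pos',o['tool_pos'].round(1),'q',o['joint_positions'].round(2),'F',o['contact_force'].round(1),'w',round(o['grip_width'],1))
    print('rotvec',rv.round(3),'shift now-frame cm',(M.T@d/10).round(2),'shift goal-frame cm',(G.T@d/10).round(2))
    return M,G
E
python3 - <<'E'
from h import *
for z in(1,-1): M,G=plan((564.8,-366.4,150),z)
print(M.round(3),G)
E
```

```text
t 0.1 pos [235.1 469.  248.1] q [ 0.96  0.34  1.52  0.    1.28 -0.15] F [-0.   0.6 -0.8] w 92.1
rotvec [ 1.106e+00 -1.000e-03  1.000e-03] shift now-frame cm [  9.88 -66.92 -59.89] shift goal-frame cm [  9.81 -83.54  32.97]
t 0.1 pos [235.1 469.  248.1] q [ 0.96  0.34  1.52  0.    1.28 -0.15] F [-0.   0.6 -0.8] w 92.1
rotvec [-2.036e+00 -1.000e-03 -2.000e-03] shift now-frame cm [  9.88 -66.92 -59.89] shift goal-frame cm [  9.81  83.54 -32.97]
[[-0.001 -0.894  0.448]
 [-0.001  0.448  0.894]
 [-1.     0.    -0.001]] [[ 0  0 -1]
 [ 0 -1  0]
 [-1  0  0]]
```

Call:
arm_command([
  {"wx": 0.138,"jaw": 1},
  {"wx": 0.138,"jaw": 1},
  {"wx": 0.138,"jaw": 1},
  {"wx": 0.138,"jaw": 1},
  {"wx": 0.138,"jaw": 1},
  {"wx": 0.138,"jaw": 1},
  {"wx": 0.138,"jaw": 1},
  {"wx": 0.138,"jaw": 1},
  {"tz": 3.3,"ty": -3,"jaw": 1},
  {"tz": 3.3,"ty": -3,"jaw": 1},
  {"tz": 3.3,"ty": -3,"jaw": 1},
  {"tz": 3.3,"ty": -3,"jaw": 1},
  {"tz": 3.3,"ty": -3,"jaw": 1},
  {"tz": 3.3,"ty": -3,"jaw": 1},
  {"tz": 3.3,"ty": -3,"jaw": 1},
  {"tz": 3.3,"ty": -3,"jaw": 1},
  {"tz": 3.3,"ty": -3,"jaw": 1},
  {"tz": 3.3,"ty": -3,"jaw": 1},
  {"jaw": 1},
  {"jaw": 1},
])

```text
invalid input at $.plan[0]: expected keys tx, ty, tz, wx, wy, wz, jaw
```

```bash
python3 - <<'E'
from h import *
plan((564.8,-366.4,150))
E
```

```text
t 0.1 pos [235.1 469.  248.1] q [ 0.96  0.34  1.52  0.    1.28 -0.15] F [-0.   0.6 -0.8] w 92.1
rotvec [ 1.106e+00 -1.000e-03  1.000e-03] shift now-frame cm [  9.88 -66.92 -59.89] shift goal-frame cm [  9.81 -83.54  32.97]
```

All keys are needed in every row.

Call:
arm_command([
  {"tx": 0,"ty": 0,"tz": 0,"wx": 0.138,"wy": 0,"wz": 0,"jaw": 1},
  {"tx": 0,"ty": 0,"tz": 0,"wx": 0.138,"wy": 0,"wz": 0,"jaw": 1},
  {"tx": 0,"ty": 0,"tz": 0,"wx": 0.138,"wy": 0,"wz": 0,"jaw": 1},
  {"tx": 0,"ty": 0,"tz": 0,"wx": 0.138,"wy": 0,"wz": 0,"jaw": 1},
  {"tx": 0,"ty": 0,"tz": 0,"wx": 0.138,"wy": 0,"wz": 0,"jaw": 1},
  {"tx": 0,"ty": 0,"tz": 0,"wx": 0.138,"wy": 0,"wz": 0,"jaw": 1},
  {"tx": 0,"ty": 0,"tz": 0,"wx": 0.138,"wy": 0,"wz": 0,"jaw": 1},
  {"tx": 0,"ty": 0,"tz": 0,"wx": 0.138,"wy": 0,"wz": 0,"jaw": 1},
  {"tx": 0,"ty": -3,"tz": 3.3,"wx": 0,"wy": 0,"wz": 0,"jaw": 1},
  {"tx": 0,"ty": -3,"tz": 3.3,"wx": 0,"wy": 0,"wz": 0,"jaw": 1},
  {"tx": 0,"ty": -3,"tz": 3.3,"wx": 0,"wy": 0,"wz": 0,"jaw": 1},
  {"tx": 0,"ty": -3,"tz": 3.3,"wx": 0,"wy": 0,"wz": 0,"jaw": 1},
  {"tx": 0,"ty": -3,"tz": 3.3,"wx": 0,"wy": 0,"wz": 0,"jaw": 1},
  {"tx": 0,"ty": -3,"tz": 3.3,"wx": 0,"wy": 0,"wz": 0,"jaw": 1},
  {"tx": 0,"ty": -3,"tz": 3.3,"wx": 0,"wy": 0,"wz": 0,"jaw": 1},
  {"tx": 0,"ty": -3,"tz": 3.3,"wx": 0,"wy": 0,"wz": 0,"jaw": 1},
  {"tx": 0,"ty": -3,"tz": 3.3,"wx": 0,"wy": 0,"wz": 0,"jaw": 1},
  {"tx": 0,"ty": -3,"tz": 3.3,"wx": 0,"wy": 0,"wz": 0,"jaw": 1},
  {"tx": 0,"ty": 0,"tz": 0,"wx": 0,"wy": 0,"wz": 0,"jaw": 1},
])

```text
time: 2.0
tool_pos: [569.0, 165.9, 247.6]
tcp_rot: [-1.335, 1.569, -1.339]
contact_force: [-0.5, -0.2, -0.1]
grip_width: 92.0
```

```bash
python3 - <<'E'
from h import *
plan((564.8,-366.4,150))
E
```

```text
t 2.0 pos [569.  165.9 247.6] q [ 0.16  0.47  1.33 -0.    1.34  0.16] F [-0.5 -0.2 -0.1] w 92.0
rotvec [-0.003  0.     0.001] shift now-frame cm [  9.83 -53.22  -0.26] shift goal-frame cm [  9.76 -53.23  -0.42]
```

Call:
arm_command([
  {"tx": 0.7,"ty": -3.8,"tz": -0.03,"wx": 0,"wy": 0,"wz": 0,"jaw": 1},
  {"tx": 0.7,"ty": -3.8,"tz": -0.03,"wx": 0,"wy": 0,"wz": 0,"jaw": 1},
  {"tx": 0.7,"ty": -3.8,"tz": -0.03,"wx": 0,"wy": 0,"wz": 0,"jaw": 1},
  {"tx": 0.7,"ty": -3.8,"tz": -0.03,"wx": 0,"wy": 0,"wz": 0,"jaw": 1},
  {"tx": 0.7,"ty": -3.8,"tz": -0.03,"wx": 0,"wy": 0,"wz": 0,"jaw": 1},
  {"tx": 0.7,"ty": -3.8,"tz": -0.03,"wx": 0,"wy": 0,"wz": 0,"jaw": 1},
  {"tx": 0.7,"ty": -3.8,"tz": -0.03,"wx": 0,"wy": 0,"wz": 0,"jaw": 1},
  {"tx": 0.7,"ty": -3.8,"tz": -0.03,"wx": 0,"wy": 0,"wz": 0,"jaw": 1},
  {"tx": 0.7,"ty": -3.8,"tz": -0.03,"wx": 0,"wy": 0,"wz": 0,"jaw": 1},
  {"tx": 0.7,"ty": -3.8,"tz": -0.03,"wx": 0,"wy": 0,"wz": 0,"jaw": 1},
  {"tx": 0.7,"ty": -3.8,"tz": -0.03,"wx": 0,"wy": 0,"wz": 0,"jaw": 1},
  {"tx": 0.7,"ty": -3.8,"tz": -0.03,"wx": 0,"wy": 0,"wz": 0,"jaw": 1},
  {"tx": 0.7,"ty": -3.8,"tz": -0.03,"wx": 0,"wy": 0,"wz": 0,"jaw": 1},
  {"tx": 0.7,"ty": -3.8,"tz": -0.03,"wx": 0,"wy": 0,"wz": 0,"jaw": 1},
  {"tx": 0,"ty": 0,"tz": 0,"wx": 0,"wy": 0,"wz": 0,"jaw": 1},
  {"tx": 0,"ty": 0,"tz": 0,"wx": 0,"wy": 0,"wz": 0,"jaw": 1},
])

```text
time: 3.6
tool_pos: [562.3, -361.7, 149.7]
tcp_rot: [2.198, 1.569, 2.199]
contact_force: [0.2, 0.9, -0.7]
grip_width: 91.9
```

```bash
python3 - <<'E'
from h import *
plan((564.8,-366.4,42))
im=imaging.capture('side'); cv2.imwrite('pics/s1.png',im)
crop('side','pics/s1.png',290,160,430,310,4,'pics/s1c.png')
E
```

```text
t 3.6 pos [ 562.3 -361.7  149.7] q [-0.69  0.69  1.22  0.    1.24 -0.69] F [ 0.2  0.9 -0.7] w 91.9
rotvec [ 0.001 -0.001 -0.002] shift now-frame cm [10.77 -0.49  0.26] shift goal-frame cm [10.77 -0.47  0.25]
```

View pics/s1c.png

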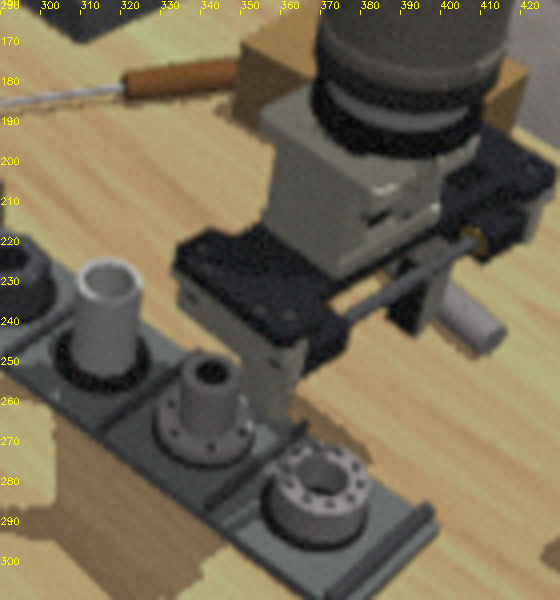

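The gripper is over the bearing at (370,275), jaws straddling it across the rack. I'll descend and close.

Call:
arm_command([
  {"tx": 0.5,"ty": -0.47,"tz": 0.25,"wx": 0,"wy": 0,"wz": 0,"jaw": 1},
  {"tx": 2.0,"ty": 0,"tz": 0,"wx": 0,"wy": 0,"wz": 0,"jaw": 1},
  {"tx": 2.0,"ty": 0,"tz": 0,"wx": 0,"wy": 0,"wz": 0,"jaw": 1},
  {"tx": 2.0,"ty": 0,"tz": 0,"wx": 0,"wy": 0,"wz": 0,"jaw": 1},
  {"tx": 2.0,"ty": 0,"tz": 0,"wx": 0,"wy": 0,"wz": 0,"jaw": 1},
  {"tx": 1.2,"ty": 0,"tz": 0,"wx": 0,"wy": 0,"wz": 0,"jaw": 1},
  {"tx": 0.7,"ty": 0,"tz": 0,"wx": 0,"wy": 0,"wz": 0,"jaw": 1},
  {"tx": 0.35,"ty": 0,"tz": 0,"wx": 0,"wy": 0,"wz": 0,"jaw": 1},
  {"tx": 0,"ty": 0,"tz": 0,"wx": 0,"wy": 0,"wz": 0,"jaw": 1},
  {"tx": 0,"ty": 0,"tz": 0,"wx": 0,"wy": 0,"wz": 0,"jaw": 1},
])

```text
time: 4.65
tool_pos: [565.7, -367.0, 44.1]
tcp_rot: [-0.63, 1.569, -0.628]
contact_force: [-0.2, -0.2, 0.2]
grip_width: 92.1
```

Call:
arm_command([
  {"tx": 0,"ty": 0,"tz": 0,"wx": 0,"wy": 0,"wz": 0,"jaw": -1},
  {"tx": 0,"ty": 0,"tz": 0,"wx": 0,"wy": 0,"wz": 0,"jaw": -1},
  {"tx": 0,"ty": 0,"tz": 0,"wx": 0,"wy": 0,"wz": 0,"jaw": -1},
  {"tx": 0,"ty": 0,"tz": 0,"wx": 0,"wy": 0,"wz": 0,"jaw": -1},
  {"tx": 0,"ty": 0,"tz": 0,"wx": 0,"wy": 0,"wz": 0,"jaw": -1},
  {"tx": 0,"ty": 0,"tz": 0,"wx": 0,"wy": 0,"wz": 0,"jaw": -1},
])

```text
time: 5.25
tool_pos: [565.4, -366.7, 43.2]
tcp_rot: [-0.083, 1.571, -0.081]
contact_force: [0.8, 0.5, -0.5]
grip_width: 51.8
```

```bash
python3 - <<'E'
from h import *
plan((553.8,365.6,150))
im=imaging.capture('side'); cv2.imwrite('pics/s2.png',im)
crop('side','pics/s2.png',290,160,430,310,4,'pics/s2c.png')
E
```

```text
t 5.25 pos [ 565.4 -366.7   43.2] q [-0.69  0.81  1.3   0.    1.04 -0.69] F [ 0.8  0.5 -0.5] w 51.8
rotvec [0.002 0.    0.   ] shift now-frame cm [-10.68  73.24  -1.01] shift goal-frame cm [-10.68  73.23  -1.16]
```

View pics/s2c.png

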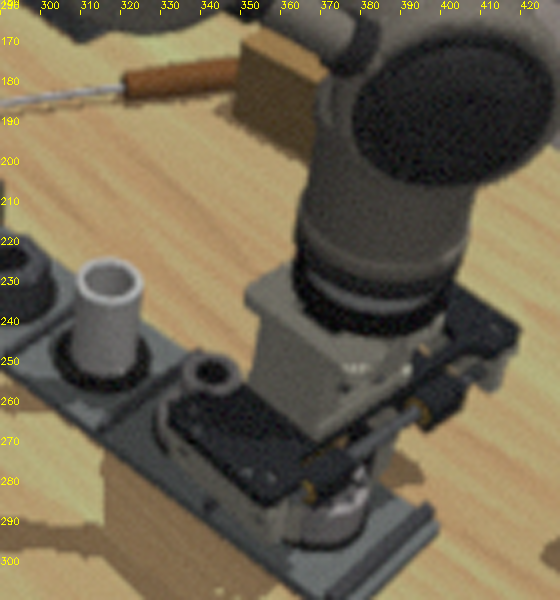

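The bearing is held at 51.8 mm. I'll lift it and carry it.

Call:
arm_command([
  {"tx": -0.4,"ty": 0,"tz": 0,"wx": 0,"wy": 0,"wz": 0,"jaw": -1},
  {"tx": -1.6,"ty": 0,"tz": 0,"wx": 0,"wy": 0,"wz": 0,"jaw": -1},
  {"tx": -3,"ty": 0,"tz": 0,"wx": 0,"wy": 0,"wz": 0,"jaw": -1},
  {"tx": -3,"ty": 0,"tz": 0,"wx": 0,"wy": 0,"wz": 0,"jaw": -1},
  {"tx": -3,"ty": 1,"tz": 0,"wx": 0,"wy": 0,"wz": 0,"jaw": -1},
  {"tx": -1,"ty": 2.5,"tz": -0.1,"wx": 0,"wy": 0,"wz": 0,"jaw": -1},
  {"tx": 0,"ty": 4,"tz": -0.1,"wx": 0,"wy": 0,"wz": 0,"jaw": -1},
  {"tx": 0,"ty": 4,"tz": -0.1,"wx": 0,"wy": 0,"wz": 0,"jaw": -1},
  {"tx": 0,"ty": 4,"tz": -0.1,"wx": 0,"wy": 0,"wz": 0,"jaw": -1},
  {"tx": 0,"ty": 4,"tz": -0.1,"wx": 0,"wy": 0,"wz": 0,"jaw": -1},
  {"tx": 0,"ty": 4,"tz": -0.1,"wx": 0,"wy": 0,"wz": 0,"jaw": -1},
  {"tx": 0,"ty": 4,"tz": -0.1,"wx": 0,"wy": 0,"wz": 0,"jaw": -1},
  {"tx": 0,"ty": 4,"tz": -0.1,"wx": 0,"wy": 0,"wz": 0,"jaw": -1},
  {"tx": 0,"ty": 4,"tz": -0.1,"wx": 0,"wy": 0,"wz": 0,"jaw": -1},
  {"tx": 0,"ty": 4,"tz": -0.1,"wx": 0,"wy": 0,"wz": 0,"jaw": -1},
  {"tx": 0,"ty": 4,"tz": -0.1,"wx": 0,"wy": 0,"wz": 0,"jaw": -1},
  {"tx": 0,"ty": 4,"tz": -0.1,"wx": 0,"wy": 0,"wz": 0,"jaw": -1},
  {"tx": 0,"ty": 4,"tz": 0,"wx": 0,"wy": 0,"wz": 0,"jaw": -1},
  {"tx": 0,"ty": 4,"tz": 0,"wx": 0,"wy": 0,"wz": 0,"jaw": -1},
])

```text
time: 7.2
tool_pos: [551.9, 189.9, 164.4]
tcp_rot: [0.191, 1.57, 0.193]
contact_force: [1.2, 0.4, -3.5]
grip_width: 51.8
```

Call:
arm_command([
  {"tx": 0,"ty": 4,"tz": 0,"wx": 0,"wy": 0,"wz": 0,"jaw": -1},
  {"tx": 0,"ty": 4,"tz": 0,"wx": 0,"wy": 0,"wz": 0,"jaw": -1},
  {"tx": 0,"ty": 4,"tz": 0,"wx": 0,"wy": 0,"wz": 0,"jaw": -1},
  {"tx": 0,"ty": 3.5,"tz": 0,"wx": 0,"wy": 0,"wz": 0,"jaw": -1},
  {"tx": 0,"ty": 2,"tz": 0,"wx": 0,"wy": 0,"wz": 0,"jaw": -1},
  {"tx": 0,"ty": 0,"tz": 0,"wx": 0,"wy": 0,"wz": 0,"jaw": -1},
  {"tx": 0,"ty": 0,"tz": 0,"wx": 0,"wy": 0,"wz": 0,"jaw": -1},
  {"tx": 0,"ty": 0,"tz": 0,"wx": 0,"wy": 0,"wz": 0,"jaw": -1},
])

```text
time: 8.0
tool_pos: [551.9, 362.2, 163.6]
tcp_rot: [-1.606, 1.57, -1.605]
contact_force: [0.3, 0.7, -4.3]
grip_width: 52.0
```

```bash
python3 - <<'E'
from h import *
plan((553.8,365.6,60))
for n in('side','top'):
    im=imaging.capture(n); cv2.imwrite(f'pics/{n}3.png',im)
crop('side','pics/side3.png',150,60,290,200,4,'pics/s3c.png')
crop('top','pics/top3.png',50,130,200,240,5,'pics/t3c.png')
E
```

```text
t 8.0 pos [551.9 362.2 163.6] q [ 0.46  0.66  1.23 -0.    1.25  0.46] F [ 0.3  0.7 -4.3] w 52.0
rotvec [ 0.001 -0.     0.   ] shift now-frame cm [10.36  0.34  0.19] shift goal-frame cm [10.36  0.34  0.19]
```

View pics/s3c.png

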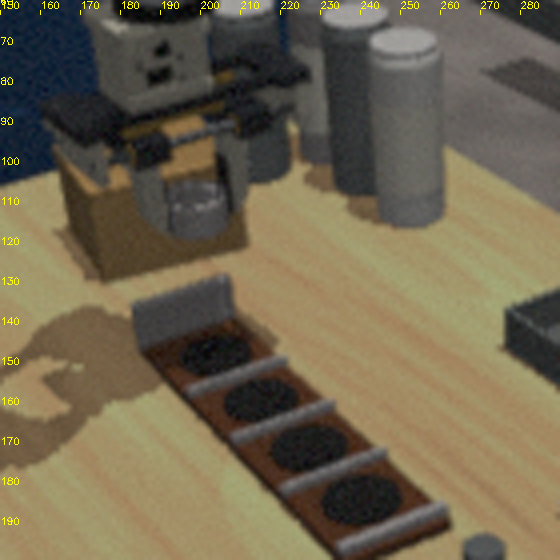

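View pics/t3c.png

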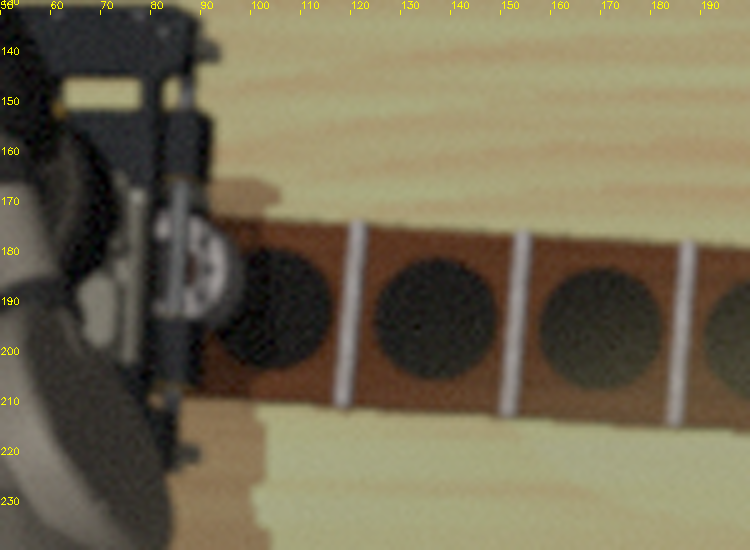

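The bearing is upright in the jaws (side 199,112) and the target bay is clear. I'll lower to just above it.

Call:
arm_command([
  {"tx": 1,"ty": 0.34,"tz": 0.19,"wx": 0,"wy": 0,"wz": 0,"jaw": -1},
  {"tx": 2.5,"ty": 0,"tz": 0,"wx": 0,"wy": 0,"wz": 0,"jaw": -1},
  {"tx": 2.5,"ty": 0,"tz": 0,"wx": 0,"wy": 0,"wz": 0,"jaw": -1},
  {"tx": 2.5,"ty": 0,"tz": 0,"wx": 0,"wy": 0,"wz": 0,"jaw": -1},
  {"tx": 1.8,"ty": 0,"tz": 0,"wx": 0,"wy": 0,"wz": 0,"jaw": -1},
  {"tx": 0.8,"ty": 0,"tz": 0,"wx": 0,"wy": 0,"wz": 0,"jaw": -1},
  {"tx": 0.5,"ty": 0,"tz": 0,"wx": 0,"wy": 0,"wz": 0,"jaw": -1},
  {"tx": 0,"ty": 0,"tz": 0,"wx": 0,"wy": 0,"wz": 0,"jaw": -1},
  {"tx": 0,"ty": 0,"tz": 0,"wx": 0,"wy": 0,"wz": 0,"jaw": -1},
  {"tx": 0,"ty": 0,"tz": 0,"wx": 0,"wy": 0,"wz": 0,"jaw": -1},
])

```text
time: 9.1
tool_pos: [554.3, 367.0, 48.4]
tcp_rot: [0.485, 1.569, 0.487]
contact_force: [-0.1, -0.7, -4.0]
grip_width: 51.9
```

```bash
python3 - <<'E'
from h import *
plan((553.8,365.6,43.2))
n='side';im=imaging.capture(n); cv2.imwrite(f'pics/{n}4.png',im)
B=(548.1,245.9,-.0476);c=(553.8,365.6)
crop('side','pics/side4.png',165,90,265,200,5,'pics/s4c.png',[((0,255,0),proj('side',circ(*c,16,30))),((0,0,255),proj('side',circ(*c,21,26)))])
E
```

```text
t 9.1 pos [554.3 367.   48.4] q [0.47 0.79 1.33 0.   1.03 0.47] F [-0.1 -0.7 -4. ] w 51.9
rotvec [ 0.002  0.002 -0.001] shift now-frame cm [ 0.52 -0.14 -0.05] shift goal-frame cm [ 0.52 -0.14 -0.05]
```

View pics/s4c.png

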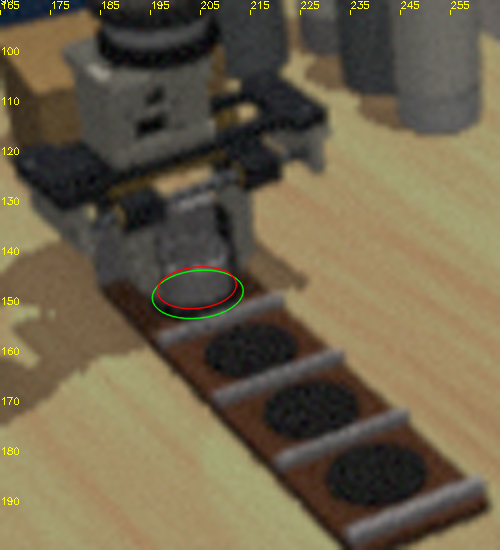

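Call:
arm_command([
  {"tx": 0.2,"ty": -0.12,"tz": -0.03,"wx": 0,"wy": 0,"wz": 0,"jaw": -1},
  {"tx": 0.15,"ty": 0,"tz": 0,"wx": 0,"wy": 0,"wz": 0,"jaw": -1},
  {"tx": 0.1,"ty": 0,"tz": 0,"wx": 0,"wy": 0,"wz": 0,"jaw": -1},
  {"tx": 0,"ty": 0,"tz": 0,"wx": 0,"wy": 0,"wz": 0,"jaw": -1},
  {"tx": 0,"ty": 0,"tz": 0,"wx": 0,"wy": 0,"wz": 0,"jaw": -1},
])

```text
time: 9.65
tool_pos: [553.4, 365.4, 43.2]
tcp_rot: [-0.238, 1.571, -0.236]
contact_force: [-2.6, -1.5, 4.0]
grip_width: 51.5
```

It has landed: the vertical force went from -4 to +4 N. I'll open and retreat.

Call:
arm_command([
  {"tx": 0,"ty": 0,"tz": 0,"wx": 0,"wy": 0,"wz": 0,"jaw": 0.3},
  {"tx": 0,"ty": 0,"tz": 0,"wx": 0,"wy": 0,"wz": 0,"jaw": 0.5},
  {"tx": 0,"ty": 0,"tz": 0,"wx": 0,"wy": 0,"wz": 0,"jaw": 1},
  {"tx": 0,"ty": 0,"tz": 0,"wx": 0,"wy": 0,"wz": 0,"jaw": 1},
  {"tx": 0,"ty": 0,"tz": 0,"wx": 0,"wy": 0,"wz": 0,"jaw": 1},
  {"tx": -1,"ty": 0,"tz": 0,"wx": 0,"wy": 0,"wz": 0,"jaw": 1},
  {"tx": -3,"ty": 0,"tz": 0,"wx": 0,"wy": 0,"wz": 0,"jaw": 1},
  {"tx": -4,"ty": 0,"tz": 0,"wx": 0,"wy": 0,"wz": 0,"jaw": 1},
  {"tx": -4,"ty": -1,"tz": 0,"wx": 0,"wy": 0,"wz": 0,"jaw": 1},
  {"tx": -1,"ty": -3,"tz": 0,"wx": 0,"wy": 0,"wz": 0,"jaw": 1},
  {"tx": 0,"ty": -4,"tz": 0,"wx": 0,"wy": 0,"wz": 0,"jaw": 1},
  {"tx": 0,"ty": -4,"tz": 0,"wx": 0,"wy": 0,"wz": 0,"jaw": 1},
  {"tx": 0,"ty": -4,"tz": 0,"wx": 0,"wy": 0,"wz": 0,"jaw": 1},
  {"tx": 0,"ty": -4,"tz": 0,"wx": 0,"wy": 0,"wz": 0,"jaw": 1},
  {"tx": 0,"ty": -4,"tz": 0,"wx": 0,"wy": 0,"wz": 0,"jaw": 1},
  {"tx": 0,"ty": -4,"tz": 0,"wx": 0,"wy": 0,"wz": 0,"jaw": 1},
  {"tx": 0,"ty": -4,"tz": 0,"wx": 0,"wy": 0,"wz": 0,"jaw": 1},
  {"tx": 0,"ty": -4,"tz": 0,"wx": 0,"wy": 0,"wz": 0,"jaw": 1},
  {"tx": 0,"ty": -4,"tz": 0,"wx": 0,"wy": 0,"wz": 0,"jaw": 1},
  {"tx": 0,"ty": -4,"tz": 0,"wx": 0,"wy": 0,"wz": 0,"jaw": 1},
])

```text
time: 11.65
tool_pos: [554.3, -76.2, 173.7]
tcp_rot: [-0.176, 1.569, -0.174]
contact_force: [-0.3, -0.6, 0.1]
grip_width: 91.6
```

```bash
python3 - <<'E'
from h import *
plan((556,-285.8,120))
for n in('side','top'):
    im=imaging.capture(n); cv2.imwrite(f'pics/{n}5.png',im)
    B=(548.1,245.9,-.0476);c=(553.8,365.6)
    P=[((0,255,0),proj(n,circ(*c,16,30))),((0,0,255),proj(n,circ(*c,42,26)))]
    if n=='side': crop('side','pics/side5.png',165,110,265,210,5,'pics/s5c.png',P)
    else: crop('top','pics/top5.png',70,165,170,220,6,'pics/t5c.png',P)
E
```

```text
t 11.65 pos [554.3 -76.2 173.7] q [-0.27  0.47  1.54  0.    1.13 -0.28] F [-0.3 -0.6  0.1] w 91.6
rotvec [0.002 0.001 0.   ] shift now-frame cm [  5.38 -20.96   0.12] shift goal-frame cm [  5.37 -20.96   0.17]
```

View pics/s5c.png

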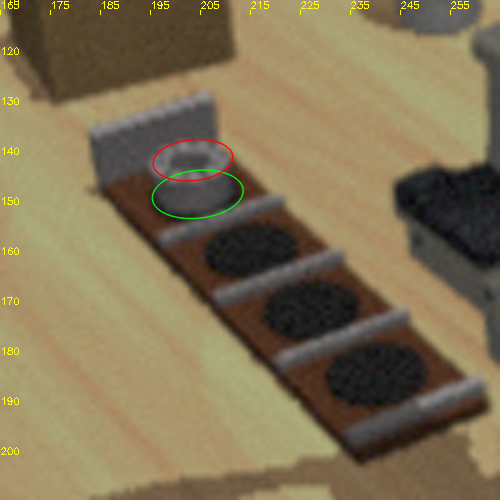

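View pics/t5c.png

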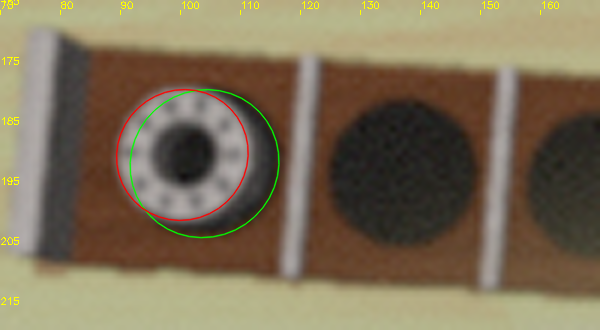

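The bearing (side 203,147; top 100,190) stands upright on its pad, within about 1 mm. The hub is next.

Call:
arm_command([
  {"tx": 0,"ty": -4,"tz": 0.17,"wx": 0,"wy": 0,"wz": 0,"jaw": 1},
  {"tx": 0,"ty": -4,"tz": 0,"wx": 0,"wy": 0,"wz": 0,"jaw": 1},
  {"tx": 0,"ty": -4,"tz": 0,"wx": 0,"wy": 0,"wz": 0,"jaw": 1},
  {"tx": 0,"ty": -4,"tz": 0,"wx": 0,"wy": 0,"wz": 0,"jaw": 1},
  {"tx": 0.5,"ty": -3.5,"tz": 0,"wx": 0,"wy": 0,"wz": 0,"jaw": 1},
  {"tx": 1,"ty": -1.46,"tz": 0,"wx": 0,"wy": 0,"wz": 0,"jaw": 1},
  {"tx": 1.5,"ty": 0,"tz": 0,"wx": 0,"wy": 0,"wz": 0,"jaw": 1},
  {"tx": 1.5,"ty": 0,"tz": 0,"wx": 0,"wy": 0,"wz": 0,"jaw": 1},
  {"tx": 0,"ty": 0,"tz": 0,"wx": 0,"wy": 0,"wz": 0,"jaw": 1},
  {"tx": 0,"ty": 0,"tz": 0,"wx": 0,"wy": 0,"wz": 0,"jaw": 1},
])

```text
time: 12.75
tool_pos: [556.7, -283.2, 127.9]
tcp_rot: [2.023, 1.57, 2.026]
contact_force: [-0.2, 0.6, -0.2]
grip_width: 91.8
```

```bash
python3 - <<'E'
from h import *
plan((556,-285.8,51))
im=imaging.capture('side'); cv2.imwrite('pics/s6.png',im)
crop('side','pics/s6.png',290,160,430,310,4,'pics/s6c.png')
E
```

```text
t 12.75 pos [ 556.7 -283.2  127.9] q [-0.59  0.63  1.39  0.    1.12 -0.6 ] F [-0.2  0.6 -0.2] w 91.8
rotvec [ 0.003 -0.    -0.001] shift now-frame cm [ 7.69 -0.27 -0.06] shift goal-frame cm [ 7.69 -0.26 -0.07]
```

View pics/s6c.png

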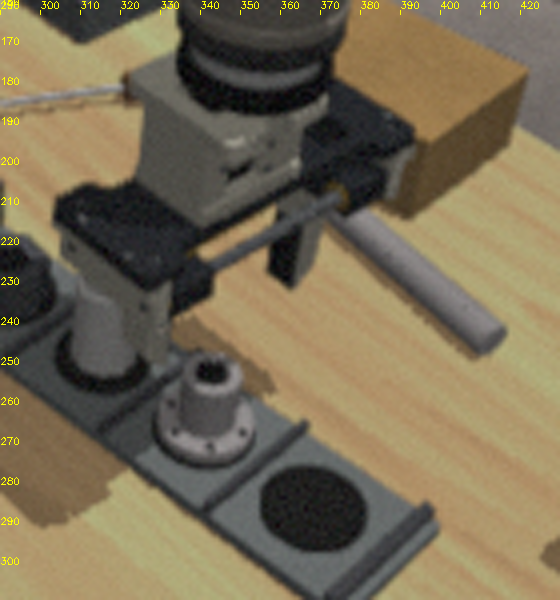

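The gripper is above the hub (342,262). Descending to grip the boss.

Call:
arm_command([
  {"tx": 1.5,"ty": -0.26,"tz": -0.06,"wx": 0,"wy": 0,"wz": 0,"jaw": 1},
  {"tx": 2.0,"ty": 0,"tz": 0,"wx": 0,"wy": 0,"wz": 0,"jaw": 1},
  {"tx": 2.0,"ty": 0,"tz": 0,"wx": 0,"wy": 0,"wz": 0,"jaw": 1},
  {"tx": 1.2,"ty": 0,"tz": 0,"wx": 0,"wy": 0,"wz": 0,"jaw": 1},
  {"tx": 0.6,"ty": 0,"tz": 0,"wx": 0,"wy": 0,"wz": 0,"jaw": 1},
  {"tx": 0.3,"ty": 0,"tz": 0,"wx": 0,"wy": 0,"wz": 0,"jaw": 1},
  {"tx": 0,"ty": 0,"tz": 0,"wx": 0,"wy": 0,"wz": 0,"jaw": 1},
  {"tx": 0,"ty": 0,"tz": 0,"wx": 0,"wy": 0,"wz": 0,"jaw": 1},
  {"tx": 0,"ty": 0,"tz": 0,"wx": 0,"wy": 0,"wz": 0,"jaw": -1},
  {"tx": 0,"ty": 0,"tz": 0,"wx": 0,"wy": 0,"wz": 0,"jaw": -1},
  {"tx": 0,"ty": 0,"tz": 0,"wx": 0,"wy": 0,"wz": 0,"jaw": -1},
  {"tx": 0,"ty": 0,"tz": 0,"wx": 0,"wy": 0,"wz": 0,"jaw": -1},
  {"tx": 0,"ty": 0,"tz": 0,"wx": 0,"wy": 0,"wz": 0,"jaw": -1},
  {"tx": 0,"ty": 0,"tz": 0,"wx": 0,"wy": 0,"wz": 0,"jaw": -1},
  {"tx": 0,"ty": 0,"tz": 0,"wx": 0,"wy": 0,"wz": 0,"jaw": -1},
  {"tx": 0,"ty": 0,"tz": 0,"wx": 0,"wy": 0,"wz": 0,"jaw": -1},
])

```text
time: 14.4
tool_pos: [556.0, -286.7, 51.7]
tcp_rot: [-0.044, 1.57, -0.042]
contact_force: [0.6, -0.5, 0.6]
grip_width: 33.6
```

```bash
python3 - <<'E'
from h import *
plan((550,285.7,160))
im=imaging.capture('side'); cv2.imwrite('pics/s7.png',im)
crop('side','pics/s7.png',290,180,410,310,4,'pics/s7c.png')
E
```

```text
t 14.4 pos [ 556.  -286.7   51.7] q [-0.6   0.72  1.45  0.    0.96 -0.6 ] F [ 0.6 -0.5  0.6] w 33.6
rotvec [0.002 0.    0.   ] shift now-frame cm [-10.83  57.25  -0.48] shift goal-frame cm [-10.83  57.24  -0.6 ]
```

View pics/s7c.png

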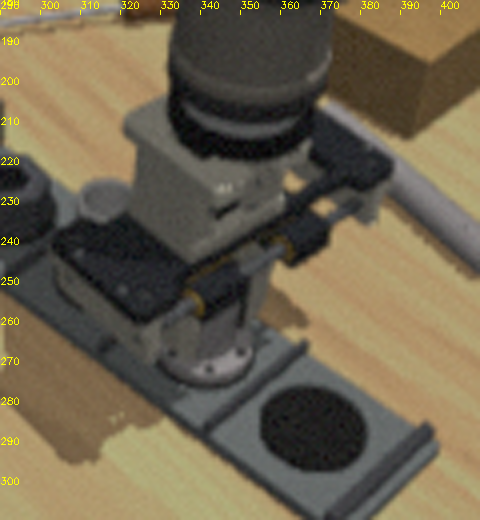

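The hub is gripped at 33.6 mm on the boss.

Call:
arm_command([
  {"tx": -0.4,"ty": 0,"tz": 0,"wx": 0,"wy": 0,"wz": 0,"jaw": -1},
  {"tx": -1.6,"ty": 0,"tz": 0,"wx": 0,"wy": 0,"wz": 0,"jaw": -1},
  {"tx": -3,"ty": 0,"tz": 0,"wx": 0,"wy": 0,"wz": 0,"jaw": -1},
  {"tx": -3,"ty": 0,"tz": 0,"wx": 0,"wy": 0,"wz": 0,"jaw": -1},
  {"tx": -2.8,"ty": 1,"tz": 0,"wx": 0,"wy": 0,"wz": 0,"jaw": -1},
  {"tx": 0,"ty": 3,"tz": -0.1,"wx": 0,"wy": 0,"wz": 0,"jaw": -1},
  {"tx": 0,"ty": 4,"tz": -0.1,"wx": 0,"wy": 0,"wz": 0,"jaw": -1},
  {"tx": 0,"ty": 4,"tz": -0.1,"wx": 0,"wy": 0,"wz": 0,"jaw": -1},
  {"tx": 0,"ty": 4,"tz": -0.1,"wx": 0,"wy": 0,"wz": 0,"jaw": -1},
  {"tx": 0,"ty": 4,"tz": -0.1,"wx": 0,"wy": 0,"wz": 0,"jaw": -1},
  {"tx": 0,"ty": 4,"tz": -0.1,"wx": 0,"wy": 0,"wz": 0,"jaw": -1},
  {"tx": 0,"ty": 4,"tz": 0,"wx": 0,"wy": 0,"wz": 0,"jaw": -1},
  {"tx": 0,"ty": 4,"tz": 0,"wx": 0,"wy": 0,"wz": 0,"jaw": -1},
  {"tx": 0,"ty": 4,"tz": 0,"wx": 0,"wy": 0,"wz": 0,"jaw": -1},
  {"tx": 0,"ty": 4,"tz": 0,"wx": 0,"wy": 0,"wz": 0,"jaw": -1},
  {"tx": 0,"ty": 4,"tz": 0,"wx": 0,"wy": 0,"wz": 0,"jaw": -1},
  {"tx": 0,"ty": 4,"tz": 0,"wx": 0,"wy": 0,"wz": 0,"jaw": -1},
  {"tx": 0,"ty": 4,"tz": 0,"wx": 0,"wy": 0,"wz": 0,"jaw": -1},
  {"tx": 0,"ty": 3.2,"tz": 0,"wx": 0,"wy": 0,"wz": 0,"jaw": -1},
  {"tx": 0,"ty": 2,"tz": 0,"wx": 0,"wy": 0,"wz": 0,"jaw": -1},
])

```text
time: 16.45
tool_pos: [547.7, 287.7, 159.3]
tcp_rot: [3.043, 1.57, 3.047]
contact_force: [-0.4, -0.8, -3.1]
grip_width: 33.4
```

Call:
arm_command([
  {"tx": 0,"ty": 0,"tz": 0,"wx": 0,"wy": 0,"wz": 0,"jaw": -1},
  {"tx": 0,"ty": 0,"tz": 0,"wx": 0,"wy": 0,"wz": 0,"jaw": -1},
  {"tx": 0,"ty": 0,"tz": 0,"wx": 0,"wy": 0,"wz": 0,"jaw": -1},
])

```text
time: 16.75
tool_pos: [548.5, 284.2, 159.5]
tcp_rot: [-2.483, 1.57, -2.482]
contact_force: [0.0, -0.9, -3.3]
grip_width: 33.2
```

```bash
python3 - <<'E'
from h import *
plan((550,285.7,57))
im=imaging.capture('side'); cv2.imwrite('pics/s8.png',im)
crop('side','pics/s8.png',165,80,285,210,4,'pics/s8c.png')
E
```

```text
t 16.75 pos [548.5 284.2 159.5] q [ 0.35  0.59  1.38 -0.    1.18  0.35] F [ 0.  -0.9 -3.3] w 33.2
rotvec [ 0.001 -0.001  0.001] shift now-frame cm [10.25  0.16  0.15] shift goal-frame cm [10.25  0.15  0.15]
```

View pics/s8c.png

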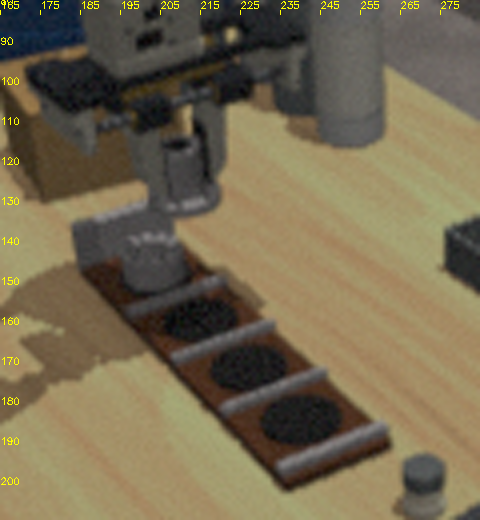

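The hub hangs upright (213,122) above bay 2. Lowering.

Call:
arm_command([
  {"tx": 1,"ty": 0.12,"tz": 0.13,"wx": 0,"wy": 0,"wz": 0,"jaw": -1},
  {"tx": 2.3,"ty": 0,"tz": 0,"wx": 0,"wy": 0,"wz": 0,"jaw": -1},
  {"tx": 2.5,"ty": 0,"tz": 0,"wx": 0,"wy": 0,"wz": 0,"jaw": -1},
  {"tx": 2.2,"ty": 0,"tz": 0,"wx": 0,"wy": 0,"wz": 0,"jaw": -1},
  {"tx": 1.4,"ty": 0,"tz": 0,"wx": 0,"wy": 0,"wz": 0,"jaw": -1},
  {"tx": 0.6,"ty": 0,"tz": 0,"wx": 0,"wy": 0,"wz": 0,"jaw": -1},
  {"tx": 0.3,"ty": 0,"tz": 0,"wx": 0,"wy": 0,"wz": 0,"jaw": -1},
  {"tx": 0,"ty": 0,"tz": 0,"wx": 0,"wy": 0,"wz": 0,"jaw": -1},
  {"tx": 0,"ty": 0,"tz": 0,"wx": 0,"wy": 0,"wz": 0,"jaw": -1},
  {"tx": 0,"ty": 0,"tz": 0,"wx": 0,"wy": 0,"wz": 0,"jaw": -1},
])

```text
time: 17.8
tool_pos: [550.5, 286.7, 57.7]
tcp_rot: [0.373, 1.569, 0.375]
contact_force: [-0.6, -0.9, -4.0]
grip_width: 33.5
```

```bash
python3 - <<'E'
from h import *
plan((550,285.3,51.7))
im=imaging.capture('side'); cv2.imwrite('pics/s9.png',im)
c=(550,285.7)
crop('side','pics/s9.png',165,100,265,200,5,'pics/s9c.png',[((0,255,0),proj('side',circ(*c,16,30))),((0,0,255),proj('side',circ(*c,29,28)))])
E
```

```text
t 17.8 pos [550.5 286.7  57.7] q [0.36 0.71 1.47 0.   0.97 0.35] F [-0.6 -0.9 -4. ] w 33.5
rotvec [ 0.002  0.002 -0.001] shift now-frame cm [ 0.6  -0.14 -0.05] shift goal-frame cm [ 0.6  -0.14 -0.05]
```

View pics/s9c.png

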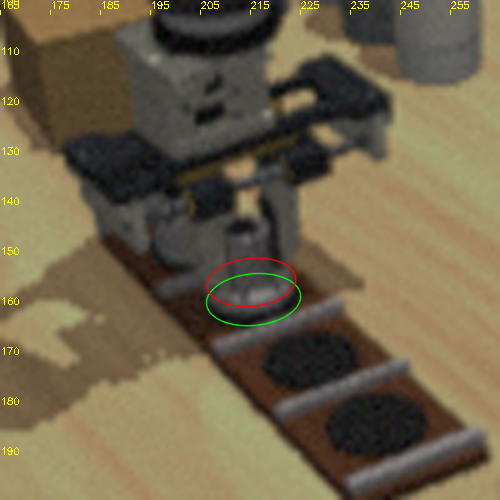

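Call:
arm_command([
  {"tx": 0.25,"ty": -0.1,"tz": -0.05,"wx": 0,"wy": 0,"wz": 0,"jaw": -1},
  {"tx": 0.2,"ty": 0,"tz": 0,"wx": 0,"wy": 0,"wz": 0,"jaw": -1},
  {"tx": 0.1,"ty": 0,"tz": 0,"wx": 0,"wy": 0,"wz": 0,"jaw": -1},
  {"tx": 0,"ty": 0,"tz": 0,"wx": 0,"wy": 0,"wz": 0,"jaw": -1},
  {"tx": 0,"ty": 0,"tz": 0,"wx": 0,"wy": 0,"wz": 0,"jaw": -1},
])

```text
time: 18.35
tool_pos: [549.4, 285.4, 51.7]
tcp_rot: [-2.538, 1.571, -2.536]
contact_force: [-3.1, -1.5, 3.6]
grip_width: 34.0
```

Call:
arm_command([
  {"tx": 0,"ty": 0,"tz": 0,"wx": 0,"wy": 0,"wz": 0,"jaw": 0},
  {"tx": 0,"ty": 0,"tz": 0,"wx": 0,"wy": 0,"wz": 0,"jaw": 0.5},
  {"tx": 0,"ty": 0,"tz": 0,"wx": 0,"wy": 0,"wz": 0,"jaw": 1},
  {"tx": 0,"ty": 0,"tz": 0,"wx": 0,"wy": 0,"wz": 0,"jaw": 1},
  {"tx": 0,"ty": 0,"tz": 0,"wx": 0,"wy": 0,"wz": 0,"jaw": 1},
  {"tx": -1,"ty": 0,"tz": 0,"wx": 0,"wy": 0,"wz": 0,"jaw": 1},
  {"tx": -3,"ty": 0,"tz": 0,"wx": 0,"wy": 0,"wz": 0,"jaw": 1},
  {"tx": -4,"ty": 0,"tz": 0,"wx": 0,"wy": 0,"wz": 0,"jaw": 1},
  {"tx": -3,"ty": -1,"tz": 0,"wx": 0,"wy": 0,"wz": 0,"jaw": 1},
  {"tx": -1,"ty": -3,"tz": 0,"wx": 0,"wy": 0,"wz": 0,"jaw": 1},
  {"tx": 0,"ty": -4,"tz": 0,"wx": 0,"wy": 0,"wz": 0,"jaw": 1},
  {"tx": 0,"ty": -4,"tz": 0,"wx": 0,"wy": 0,"wz": 0,"jaw": 1},
  {"tx": 0,"ty": -4,"tz": 0,"wx": 0,"wy": 0,"wz": 0,"jaw": 1},
  {"tx": 0,"ty": -4,"tz": 0,"wx": 0,"wy": 0,"wz": 0,"jaw": 1},
  {"tx": 0,"ty": -4,"tz": 0,"wx": 0,"wy": 0,"wz": 0,"jaw": 1},
  {"tx": 0,"ty": -4,"tz": 0,"wx": 0,"wy": 0,"wz": 0,"jaw": 1},
  {"tx": 0,"ty": -4,"tz": 0,"wx": 0,"wy": 0,"wz": 0,"jaw": 1},
  {"tx": 0,"ty": -4,"tz": 0,"wx": 0,"wy": 0,"wz": 0,"jaw": 1},
  {"tx": 0,"ty": -4,"tz": 0,"wx": 0,"wy": 0,"wz": 0,"jaw": 1},
])

```text
time: 20.25
tool_pos: [550.2, -116.2, 172.2]
tcp_rot: [-0.225, 1.569, -0.223]
contact_force: [0.3, -0.4, -0.3]
grip_width: 91.9
```

Call:
arm_command([
  {"tx": 0,"ty": -4,"tz": 0,"wx": 0,"wy": 0,"wz": 0,"jaw": 1},
  {"tx": 0,"ty": -3,"tz": 0,"wx": 0,"wy": 0,"wz": 0,"jaw": 1},
  {"tx": 0,"ty": -2,"tz": 0,"wx": 0,"wy": 0,"wz": 0,"jaw": 1},
  {"tx": 0,"ty": 0,"tz": 0,"wx": 0,"wy": 0,"wz": 0,"jaw": 1},
  {"tx": 0,"ty": 0,"tz": 0,"wx": 0,"wy": 0,"wz": 0,"jaw": 1},
])

```text
time: 20.75
tool_pos: [550.4, -204.4, 171.6]
tcp_rot: [0.894, 1.57, 0.895]
contact_force: [0.2, 0.5, -0.4]
grip_width: 92.1
```

```bash
python3 - <<'E'
from h import *
plan((547.7,-205.9,60))
for n in('side','top'):
    im=imaging.capture(n); cv2.imwrite(f'pics/{n}10.png',im)
    c=(550,285.7)
    P=[((0,255,0),proj(n,circ(*c,16,30))),((0,0,255),proj(n,circ(*c,62,17)))]
    if n=='side': crop('side','pics/side10.png',175,110,335,260,4,'pics/s10c.png',P)
    else: crop('top','pics/top10.png',70,165,170,220,6,'pics/t10c.png',P)
E
```

```text
t 20.75 pos [ 550.4 -204.4  171.6] q [-0.49  0.52  1.46  0.    1.16 -0.49] F [ 0.2  0.5 -0.4] w 92.1
rotvec [ 0.001  0.    -0.   ] shift now-frame cm [11.16 -0.15 -0.27] shift goal-frame cm [11.16 -0.15 -0.27]
```

View pics/s10c.png

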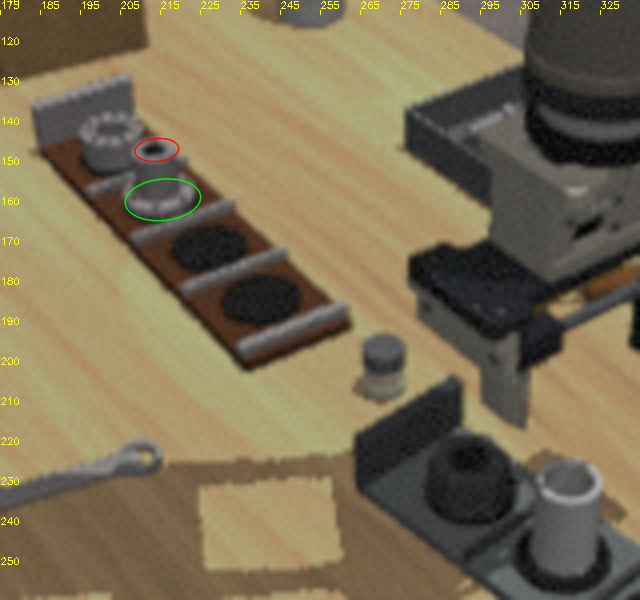

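View pics/t10c.png

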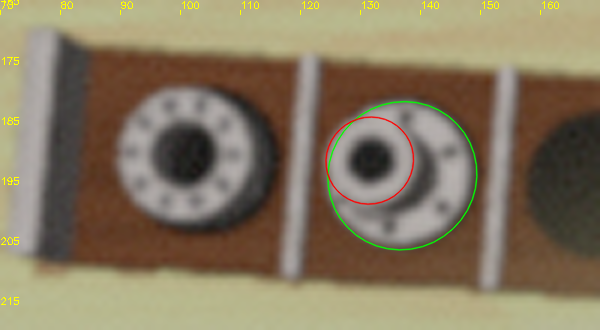

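The hub is centred and upright on bay 2 (top 136,193). Now the tube.

Call:
arm_command([
  {"tx": 1.5,"ty": -0.15,"tz": -0.27,"wx": 0,"wy": 0,"wz": 0,"jaw": 1},
  {"tx": 2.5,"ty": 0,"tz": 0,"wx": 0,"wy": 0,"wz": 0,"jaw": 1},
  {"tx": 2.5,"ty": 0,"tz": 0,"wx": 0,"wy": 0,"wz": 0,"jaw": 1},
  {"tx": 2.0,"ty": 0,"tz": 0,"wx": 0,"wy": 0,"wz": 0,"jaw": 1},
  {"tx": 1.5,"ty": 0,"tz": 0,"wx": 0,"wy": 0,"wz": 0,"jaw": 1},
  {"tx": 0.8,"ty": 0,"tz": 0,"wx": 0,"wy": 0,"wz": 0,"jaw": 1},
  {"tx": 0.3,"ty": 0,"tz": 0,"wx": 0,"wy": 0,"wz": 0,"jaw": 1},
  {"tx": 0,"ty": 0,"tz": 0,"wx": 0,"wy": 0,"wz": 0,"jaw": 1},
  {"tx": 0,"ty": 0,"tz": 0,"wx": 0,"wy": 0,"wz": 0,"jaw": 1},
  {"tx": 0,"ty": 0,"tz": 0,"wx": 0,"wy": 0,"wz": 0,"jaw": -1},
  {"tx": 0,"ty": 0,"tz": 0,"wx": 0,"wy": 0,"wz": 0,"jaw": -1},
  {"tx": 0,"ty": 0,"tz": 0,"wx": 0,"wy": 0,"wz": 0,"jaw": -1},
  {"tx": 0,"ty": 0,"tz": 0,"wx": 0,"wy": 0,"wz": 0,"jaw": -1},
  {"tx": 0,"ty": 0,"tz": 0,"wx": 0,"wy": 0,"wz": 0,"jaw": -1},
  {"tx": 0,"ty": 0,"tz": 0,"wx": 0,"wy": 0,"wz": 0,"jaw": -1},
  {"tx": 0,"ty": 0,"tz": 0,"wx": 0,"wy": 0,"wz": 0,"jaw": -1},
  {"tx": 0,"ty": 0,"tz": 0,"wx": 0,"wy": 0,"wz": 0,"jaw": -1},
])

```text
time: 22.55
tool_pos: [547.9, -206.1, 60.2]
tcp_rot: [-0.16, 1.571, -0.158]
contact_force: [0.4, 0.1, 0.4]
grip_width: 39.0
```

```bash
python3 - <<'E'
from h import *
plan((546,206.3,170))
im=imaging.capture('side'); cv2.imwrite('pics/s11.png',im)
crop('side','pics/s11.png',260,160,400,300,4,'pics/s11c.png')
E
```

```text
t 22.55 pos [ 547.9 -206.1   60.2] q [-0.49  0.65  1.57  0.    0.91 -0.49] F [0.4 0.1 0.4] w 39.0
rotvec [0.002 0.    0.   ] shift now-frame cm [-10.98  41.24  -0.1 ] shift goal-frame cm [-10.98  41.24  -0.19]
```

View pics/s11c.png

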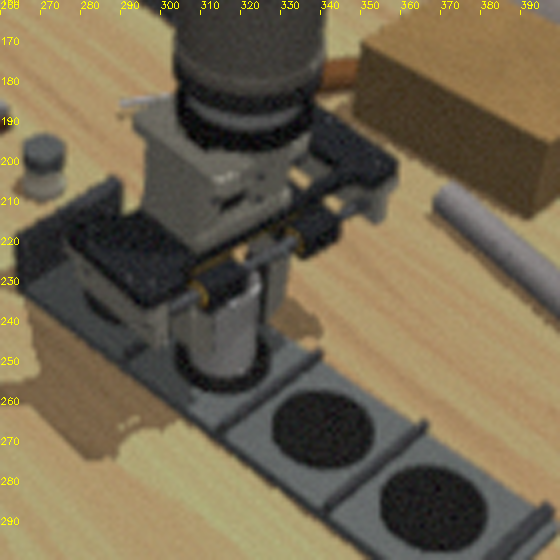

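The tube is gripped at 39 mm and still upright. Carrying it.

Call:
arm_command([
  {"tx": -0.4,"ty": 0,"tz": 0,"wx": 0,"wy": 0,"wz": 0,"jaw": -1},
  {"tx": -1.6,"ty": 0,"tz": 0,"wx": 0,"wy": 0,"wz": 0,"jaw": -1},
  {"tx": -3,"ty": 0,"tz": 0,"wx": 0,"wy": 0,"wz": 0,"jaw": -1},
  {"tx": -3,"ty": 0,"tz": 0,"wx": 0,"wy": 0,"wz": 0,"jaw": -1},
  {"tx": -3,"ty": 1,"tz": 0,"wx": 0,"wy": 0,"wz": 0,"jaw": -1},
  {"tx": 0,"ty": 3,"tz": 0,"wx": 0,"wy": 0,"wz": 0,"jaw": -1},
  {"tx": 0,"ty": 4,"tz": 0,"wx": 0,"wy": 0,"wz": 0,"jaw": -1},
  {"tx": 0,"ty": 4,"tz": 0,"wx": 0,"wy": 0,"wz": 0,"jaw": -1},
  {"tx": 0,"ty": 4,"tz": -0.1,"wx": 0,"wy": 0,"wz": 0,"jaw": -1},
  {"tx": 0,"ty": 4,"tz": -0.1,"wx": 0,"wy": 0,"wz": 0,"jaw": -1},
  {"tx": 0,"ty": 4,"tz": 0,"wx": 0,"wy": 0,"wz": 0,"jaw": -1},
  {"tx": 0,"ty": 4,"tz": 0,"wx": 0,"wy": 0,"wz": 0,"jaw": -1},
  {"tx": 0,"ty": 4,"tz": 0,"wx": 0,"wy": 0,"wz": 0,"jaw": -1},
  {"tx": 0,"ty": 4,"tz": 0,"wx": 0,"wy": 0,"wz": 0,"jaw": -1},
  {"tx": 0,"ty": 3.2,"tz": 0,"wx": 0,"wy": 0,"wz": 0,"jaw": -1},
  {"tx": 0,"ty": 2,"tz": 0,"wx": 0,"wy": 0,"wz": 0,"jaw": -1},
  {"tx": 0,"ty": 0,"tz": 0,"wx": 0,"wy": 0,"wz": 0,"jaw": -1},
  {"tx": 0,"ty": 0,"tz": 0,"wx": 0,"wy": 0,"wz": 0,"jaw": -1},
  {"tx": 0,"ty": 0,"tz": 0,"wx": 0,"wy": 0,"wz": 0,"jaw": -1},
])

```text
time: 24.5
tool_pos: [544.9, 205.0, 170.2]
tcp_rot: [-2.204, 1.57, -2.202]
contact_force: [-0.3, 0.1, -0.2]
grip_width: 39.0
```

```bash
python3 - <<'E'
from h import *
plan((546,206.3,66))
im=imaging.capture('side'); cv2.imwrite('pics/s12.png',im)
crop('side','pics/s12.png',165,80,285,210,4,'pics/s12c.png')
E
```

```text
t 24.5 pos [544.9 205.  170.2] q [ 0.23  0.52  1.47 -0.    1.15  0.23] F [-0.3  0.1 -0.2] w 39.0
rotvec [ 0.001 -0.     0.   ] shift now-frame cm [10.42  0.13  0.11] shift goal-frame cm [10.42  0.13  0.11]
```

View pics/s12c.png

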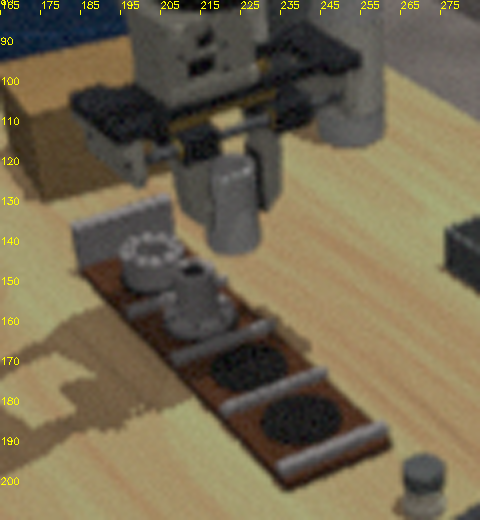

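The tube hangs upright (222,132). Lowering.

Call:
arm_command([
  {"tx": 1,"ty": 0.1,"tz": 0.1,"wx": 0,"wy": 0,"wz": 0,"jaw": -1},
  {"tx": 2.3,"ty": 0,"tz": 0,"wx": 0,"wy": 0,"wz": 0,"jaw": -1},
  {"tx": 2.5,"ty": 0,"tz": 0,"wx": 0,"wy": 0,"wz": 0,"jaw": -1},
  {"tx": 2.2,"ty": 0,"tz": 0,"wx": 0,"wy": 0,"wz": 0,"jaw": -1},
  {"tx": 1.4,"ty": 0,"tz": 0,"wx": 0,"wy": 0,"wz": 0,"jaw": -1},
  {"tx": 0.6,"ty": 0,"tz": 0,"wx": 0,"wy": 0,"wz": 0,"jaw": -1},
  {"tx": 0.4,"ty": 0,"tz": 0,"wx": 0,"wy": 0,"wz": 0,"jaw": -1},
  {"tx": 0,"ty": 0,"tz": 0,"wx": 0,"wy": 0,"wz": 0,"jaw": -1},
  {"tx": 0,"ty": 0,"tz": 0,"wx": 0,"wy": 0,"wz": 0,"jaw": -1},
  {"tx": 0,"ty": 0,"tz": 0,"wx": 0,"wy": 0,"wz": 0,"jaw": -1},
])

```text
time: 25.55
tool_pos: [546.4, 207.1, 67.1]
tcp_rot: [0.276, 1.569, 0.278]
contact_force: [0.2, 0.8, -1.0]
grip_width: 39.2
```

```bash
python3 - <<'E'
from h import *
plan((546,206.1,60.2))
im=imaging.capture('side'); cv2.imwrite('pics/s13.png',im)
c=(546,206.3)
crop('side','pics/s13.png',165,100,265,200,5,'pics/s13c.png',[((0,255,0),proj('side',circ(*c,16,30))),((0,0,255),proj('side',circ(*c,22,20)))])
E
```

```text
t 25.55 pos [546.4 207.1  67.1] q [0.23 0.64 1.57 0.   0.93 0.23] F [ 0.2  0.8 -1. ] w 39.2
rotvec [ 0.002  0.002 -0.   ] shift now-frame cm [ 0.69 -0.1  -0.04] shift goal-frame cm [ 0.69 -0.1  -0.04]
```

View pics/s13c.png

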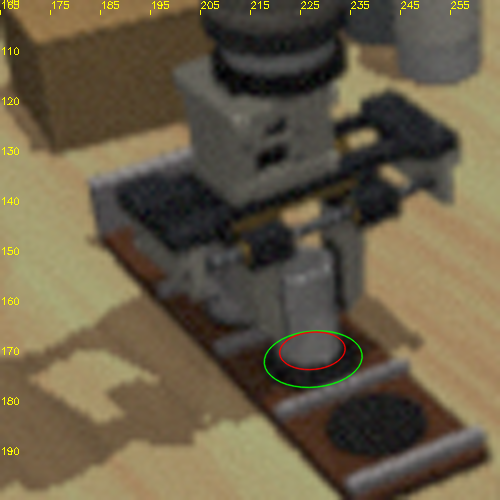

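Call:
arm_command([
  {"tx": 0.25,"ty": -0.08,"tz": -0.04,"wx": 0,"wy": 0,"wz": 0,"jaw": -1},
  {"tx": 0.25,"ty": 0,"tz": 0,"wx": 0,"wy": 0,"wz": 0,"jaw": -1},
  {"tx": 0.1,"ty": 0,"tz": 0,"wx": 0,"wy": 0,"wz": 0,"jaw": -1},
  {"tx": 0.05,"ty": 0,"tz": 0,"wx": 0,"wy": 0,"wz": 0,"jaw": -1},
  {"tx": 0,"ty": 0,"tz": 0,"wx": 0,"wy": 0,"wz": 0,"jaw": -1},
  {"tx": 0,"ty": 0,"tz": 0,"wx": 0,"wy": 0,"wz": 0,"jaw": -1},
])

```text
time: 26.2
tool_pos: [545.4, 206.1, 60.2]
tcp_rot: [-2.831, 1.571, -2.829]
contact_force: [-2.5, -1.4, 5.0]
grip_width: 39.2
```

Call:
arm_command([
  {"tx": 0,"ty": 0,"tz": 0,"wx": 0,"wy": 0,"wz": 0,"jaw": 0.1},
  {"tx": 0,"ty": 0,"tz": 0,"wx": 0,"wy": 0,"wz": 0,"jaw": 0.5},
  {"tx": 0,"ty": 0,"tz": 0,"wx": 0,"wy": 0,"wz": 0,"jaw": 1},
  {"tx": 0,"ty": 0,"tz": 0,"wx": 0,"wy": 0,"wz": 0,"jaw": 1},
  {"tx": 0,"ty": 0,"tz": 0,"wx": 0,"wy": 0,"wz": 0,"jaw": 1},
  {"tx": -1,"ty": 0,"tz": 0,"wx": 0,"wy": 0,"wz": 0,"jaw": 1},
  {"tx": -3,"ty": 0,"tz": 0,"wx": 0,"wy": 0,"wz": 0,"jaw": 1},
  {"tx": -4,"ty": 0,"tz": 0,"wx": 0,"wy": 0,"wz": 0,"jaw": 1},
  {"tx": -3,"ty": -1,"tz": 0,"wx": 0,"wy": 0,"wz": 0,"jaw": 1},
  {"tx": 0,"ty": -3,"tz": -0.1,"wx": 0,"wy": 0,"wz": 0,"jaw": 1},
  {"tx": 0,"ty": -4,"tz": -0.1,"wx": 0,"wy": 0,"wz": 0,"jaw": 1},
  {"tx": 0,"ty": -4,"tz": -0.1,"wx": 0,"wy": 0,"wz": 0,"jaw": 1},
  {"tx": 0,"ty": -4,"tz": -0.1,"wx": 0,"wy": 0,"wz": 0,"jaw": 1},
  {"tx": 0,"ty": -4,"tz": -0.1,"wx": 0,"wy": 0,"wz": 0,"jaw": 1},
  {"tx": 0,"ty": -4,"tz": -0.1,"wx": 0,"wy": 0,"wz": 0,"jaw": 1},
  {"tx": 0,"ty": -4,"tz": -0.1,"wx": 0,"wy": 0,"wz": 0,"jaw": 1},
  {"tx": 0,"ty": -3.4,"tz": -0.1,"wx": 0,"wy": 0,"wz": 0,"jaw": 1},
  {"tx": 0,"ty": -2,"tz": -0.2,"wx": 0,"wy": 0,"wz": 0,"jaw": 1},
  {"tx": 0,"ty": 0,"tz": 0,"wx": 0,"wy": 0,"wz": 0,"jaw": 1},
  {"tx": 0,"ty": 0,"tz": 0,"wx": 0,"wy": 0,"wz": 0,"jaw": 1},
])

```text
time: 28.2
tool_pos: [536.2, -127.8, 170.2]
tcp_rot: [0.627, 1.57, 0.628]
contact_force: [-0.7, 0.5, 0.6]
grip_width: 92.0
```

```bash
python3 - <<'E'
from h import *
plan((535.6,-128.3,43))
for n in('side','top'):
    im=imaging.capture(n); cv2.imwrite(f'pics/{n}14.png',im)
    c=(546,206.3)
    P=[((0,255,0),proj(n,circ(*c,16,30))),((0,0,255),proj(n,circ(*c,78,20)))]
    if n=='side': crop('side','pics/side14.png',175,110,335,260,4,'pics/s14c.png',P)
    else: crop('top','pics/top14.png',90,165,230,220,5,'pics/t14c.png',P)
E
```

```text
t 28.2 pos [ 536.2 -127.8  170.2] q [-0.37  0.46  1.57  0.    1.11 -0.37] F [-0.7  0.5  0.6] w 92.0
rotvec [ 0.001  0.    -0.   ] shift now-frame cm [12.72 -0.06 -0.06] shift goal-frame cm [12.72 -0.05 -0.06]
```

View pics/s14c.png

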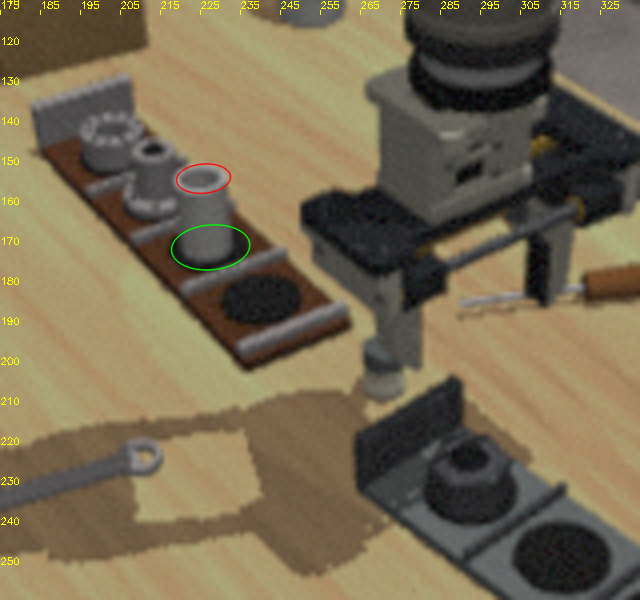

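View pics/t14c.png

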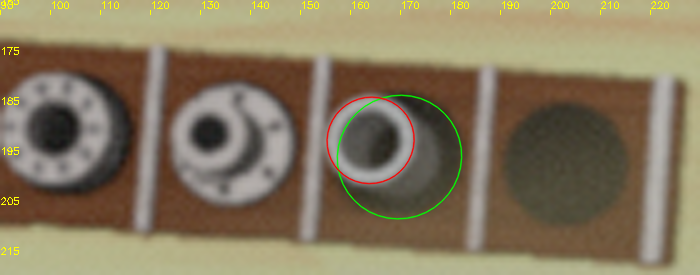

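The tube is centred and upright on bay 3 (top 163,192). Now the nut, on its flats.

Call:
arm_command([
  {"tx": 1.5,"ty": -0.05,"tz": -0.06,"wx": 0.02,"wy": 0,"wz": 0,"jaw": 1},
  {"tx": 2.5,"ty": 0,"tz": 0,"wx": 0,"wy": 0,"wz": 0,"jaw": 1},
  {"tx": 2.5,"ty": 0,"tz": 0,"wx": 0,"wy": 0,"wz": 0,"jaw": 1},
  {"tx": 2.5,"ty": 0,"tz": 0,"wx": 0,"wy": 0,"wz": 0,"jaw": 1},
  {"tx": 2.0,"ty": 0,"tz": 0,"wx": 0,"wy": 0,"wz": 0,"jaw": 1},
  {"tx": 1.0,"ty": 0,"tz": 0,"wx": 0,"wy": 0,"wz": 0,"jaw": 1},
  {"tx": 0.5,"ty": 0,"tz": 0,"wx": 0,"wy": 0,"wz": 0,"jaw": 1},
  {"tx": 0.15,"ty": 0,"tz": 0,"wx": 0,"wy": 0,"wz": 0,"jaw": 1},
  {"tx": 0,"ty": 0,"tz": 0,"wx": 0,"wy": 0,"wz": 0,"jaw": 1},
  {"tx": 0,"ty": 0,"tz": 0,"wx": 0,"wy": 0,"wz": 0,"jaw": 1},
  {"tx": 0,"ty": 0,"tz": 0,"wx": 0,"wy": 0,"wz": 0,"jaw": -1},
  {"tx": 0,"ty": 0,"tz": 0,"wx": 0,"wy": 0,"wz": 0,"jaw": -1},
  {"tx": 0,"ty": 0,"tz": 0,"wx": 0,"wy": 0,"wz": 0,"jaw": -1},
  {"tx": 0,"ty": 0,"tz": 0,"wx": 0,"wy": 0,"wz": 0,"jaw": -1},
  {"tx": 0,"ty": 0,"tz": 0,"wx": 0,"wy": 0,"wz": 0,"jaw": -1},
  {"tx": 0,"ty": 0,"tz": 0,"wx": 0,"wy": 0,"wz": 0,"jaw": -1},
  {"tx": 0,"ty": 0,"tz": 0,"wx": 0,"wy": 0,"wz": 0,"jaw": -1},
])

```text
time: 30.0
tool_pos: [535.6, -128.4, 43.2]
tcp_rot: [1.589, 1.571, 1.571]
contact_force: [0.4, 0.3, -0.2]
grip_width: 45.8
```

```bash
python3 - <<'E'
from h import *
plan((542.4,126.1,160))
im=imaging.capture('side'); cv2.imwrite('pics/s15.png',im)
crop('side','pics/s15.png',240,140,380,280,4,'pics/s15c.png')
E
```

```text
t 30.0 pos [ 535.6 -128.4   43.2] q [-0.37  0.63  1.69  0.    0.82 -0.36] F [ 0.4  0.3 -0.2] w 45.8
rotvec [-0.018 -0.    -0.   ] shift now-frame cm [-11.68  25.45   0.22] shift goal-frame cm [-11.68  25.45   0.68]
```

View pics/s15c.png

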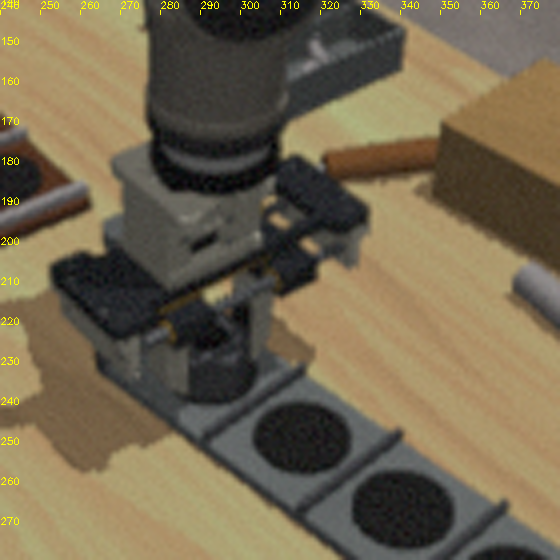

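The nut is gripped across its flats (45.8 mm). Carrying it.

Call:
arm_command([
  {"tx": -0.4,"ty": 0,"tz": 0,"wx": 0,"wy": 0,"wz": 0,"jaw": -1},
  {"tx": -1.6,"ty": 0,"tz": 0,"wx": 0,"wy": 0,"wz": 0,"jaw": -1},
  {"tx": -3,"ty": 0,"tz": 0,"wx": 0,"wy": 0,"wz": 0,"jaw": -1},
  {"tx": -3,"ty": 0,"tz": 0,"wx": 0,"wy": 0,"wz": 0,"jaw": -1},
  {"tx": -3,"ty": 1,"tz": 0,"wx": 0,"wy": 0,"wz": 0,"jaw": -1},
  {"tx": -0.5,"ty": 3,"tz": 0,"wx": 0,"wy": 0,"wz": 0,"jaw": -1},
  {"tx": 0,"ty": 4,"tz": 0,"wx": 0,"wy": 0,"wz": 0,"jaw": -1},
  {"tx": 0,"ty": 4,"tz": 0,"wx": 0,"wy": 0,"wz": 0,"jaw": -1},
  {"tx": 0,"ty": 4,"tz": 0.1,"wx": 0,"wy": 0,"wz": 0,"jaw": -1},
  {"tx": 0,"ty": 4,"tz": 0.1,"wx": 0,"wy": 0,"wz": 0,"jaw": -1},
  {"tx": 0,"ty": 3.4,"tz": 0,"wx": 0,"wy": 0,"wz": 0,"jaw": -1},
  {"tx": 0,"ty": 2,"tz": 0,"wx": 0,"wy": 0,"wz": 0,"jaw": -1},
  {"tx": 0,"ty": 0,"tz": 0,"wx": 0,"wy": 0,"wz": 0,"jaw": -1},
  {"tx": 0,"ty": 0,"tz": 0,"wx": 0,"wy": 0,"wz": 0,"jaw": -1},
  {"tx": 0,"ty": 0,"tz": 0,"wx": 0,"wy": 0,"wz": 0,"jaw": -1},
])

```text
time: 31.55
tool_pos: [542.1, 124.6, 158.1]
tcp_rot: [-2.546, 1.57, -2.565]
contact_force: [0.2, 0.2, -3.4]
grip_width: 46.0
```

```bash
python3 - <<'E'
from h import *
plan((542.4,126.1,49))
im=imaging.capture('side'); cv2.imwrite('pics/s16.png',im)
crop('side','pics/s16.png',165,80,305,210,4,'pics/s16c.png')
E
```

```text
t 31.55 pos [542.1 124.6 158.1] q [ 0.09  0.48  1.57 -0.    1.09  0.11] F [ 0.2  0.2 -3.4] w 46.0
rotvec [-0.019 -0.     0.   ] shift now-frame cm [10.91  0.16  0.04] shift goal-frame cm [10.91  0.15  0.03]
```

View pics/s16c.png

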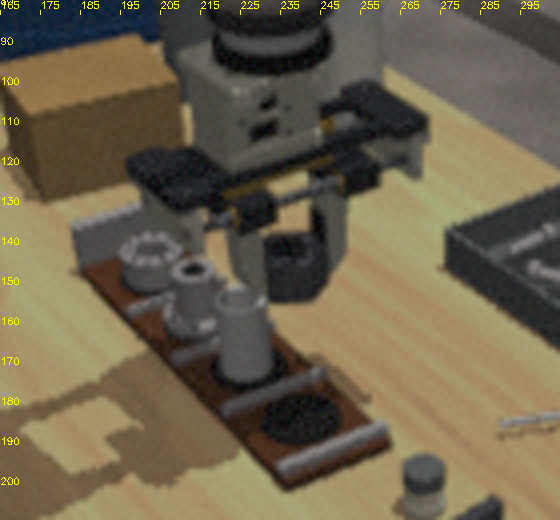

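The nut hangs level (240,147) and the tube is clear of the body. Lowering.

Call:
arm_command([
  {"tx": 1,"ty": 0.1,"tz": 0.03,"wx": 0,"wy": 0,"wz": 0,"jaw": -1},
  {"tx": 2.3,"ty": 0,"tz": 0,"wx": 0,"wy": 0,"wz": 0,"jaw": -1},
  {"tx": 2.5,"ty": 0,"tz": 0,"wx": 0,"wy": 0,"wz": 0,"jaw": -1},
  {"tx": 2.3,"ty": 0,"tz": 0,"wx": 0,"wy": 0,"wz": 0,"jaw": -1},
  {"tx": 1.8,"ty": 0,"tz": 0,"wx": 0,"wy": 0,"wz": 0,"jaw": -1},
  {"tx": 0.7,"ty": 0,"tz": 0,"wx": 0,"wy": 0,"wz": 0,"jaw": -1},
  {"tx": 0.3,"ty": 0,"tz": 0,"wx": 0,"wy": 0,"wz": 0,"jaw": -1},
  {"tx": 0,"ty": 0,"tz": 0,"wx": 0,"wy": 0,"wz": 0,"jaw": -1},
  {"tx": 0,"ty": 0,"tz": 0,"wx": 0,"wy": 0,"wz": 0,"jaw": -1},
  {"tx": 0,"ty": 0,"tz": 0,"wx": 0,"wy": 0,"wz": 0,"jaw": -1},
])

```text
time: 32.6
tool_pos: [543.1, 126.6, 50.1]
tcp_rot: [0.146, 1.569, 0.128]
contact_force: [0.7, -0.2, -2.0]
grip_width: 45.8
```

```bash
python3 - <<'E'
from h import *
plan((542.4,126.1,43.2))
im=imaging.capture('side'); cv2.imwrite('pics/s17.png',im)
c=(542.4,126.1)
crop('side','pics/s17.png',175,100,275,210,5,'pics/s17c.png',[((0,255,0),proj('side',circ(*c,16,30))),((0,0,255),proj('side',circ(*c,22,26.5,6,np.pi/6-.02)))])
E
```

```text
t 32.6 pos [543.1 126.6  50.1] q [0.09 0.63 1.66 0.   0.85 0.11] F [ 0.7 -0.2 -2. ] w 45.8
rotvec [-0.018  0.002 -0.   ] shift now-frame cm [ 0.69 -0.05 -0.07] shift goal-frame cm [ 0.69 -0.05 -0.07]
```

View pics/s17c.png

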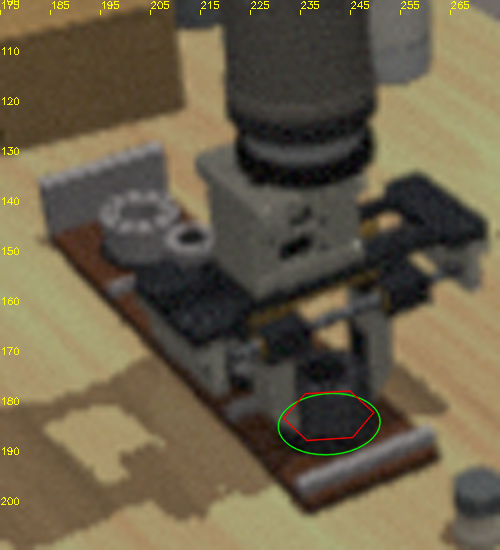

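Call:
arm_command([
  {"tx": 0.25,"ty": -0.05,"tz": -0.06,"wx": 0,"wy": 0,"wz": 0,"jaw": -1},
  {"tx": 0.25,"ty": 0,"tz": 0,"wx": 0,"wy": 0,"wz": 0,"jaw": -1},
  {"tx": 0.1,"ty": 0,"tz": 0,"wx": 0,"wy": 0,"wz": 0,"jaw": -1},
  {"tx": 0.05,"ty": 0,"tz": 0,"wx": 0,"wy": 0,"wz": 0,"jaw": -1},
  {"tx": 0,"ty": 0,"tz": 0,"wx": 0,"wy": 0,"wz": 0,"jaw": -1},
  {"tx": 0,"ty": 0,"tz": 0,"wx": 0,"wy": 0,"wz": 0,"jaw": -1},
])

```text
time: 33.25
tool_pos: [541.7, 126.1, 43.2]
tcp_rot: [-3.104, 1.571, -3.122]
contact_force: [-4.4, -1.0, 5.5]
grip_width: 46.1
```

It has landed. I'll release, rise, and move off toward the middle of the table so both cameras see the rack.

Call:
arm_command([
  {"tx": 0,"ty": 0,"tz": 0,"wx": 0,"wy": 0,"wz": 0,"jaw": 0.2},
  {"tx": 0,"ty": 0,"tz": 0,"wx": 0,"wy": 0,"wz": 0,"jaw": 0.5},
  {"tx": 0,"ty": 0,"tz": 0,"wx": 0,"wy": 0,"wz": 0,"jaw": 1},
  {"tx": 0,"ty": 0,"tz": 0,"wx": 0,"wy": 0,"wz": 0,"jaw": 1},
  {"tx": 0,"ty": 0,"tz": 0,"wx": 0,"wy": 0,"wz": 0,"jaw": 1},
  {"tx": -1,"ty": 0,"tz": 0,"wx": 0,"wy": 0,"wz": 0,"jaw": 1},
  {"tx": -3,"ty": 0,"tz": 0,"wx": 0,"wy": 0,"wz": 0,"jaw": 1},
  {"tx": -4,"ty": 0,"tz": 0,"wx": 0,"wy": 0,"wz": 0,"jaw": 1},
  {"tx": -4,"ty": -1,"tz": 0,"wx": 0,"wy": 0,"wz": 0,"jaw": 1},
  {"tx": -1,"ty": -3,"tz": 0,"wx": 0,"wy": 0,"wz": 0,"jaw": 1},
  {"tx": 0,"ty": -4,"tz": 0,"wx": 0,"wy": 0,"wz": 0,"jaw": 1},
  {"tx": 0,"ty": -4,"tz": 0,"wx": 0,"wy": 0,"wz": 0,"jaw": 1},
  {"tx": 0,"ty": -4,"tz": 0,"wx": 0,"wy": 0,"wz": 0,"jaw": 1},
  {"tx": 0,"ty": -4,"tz": 0,"wx": 0,"wy": 0,"wz": 0,"jaw": 1},
  {"tx": 0,"ty": -4,"tz": 0,"wx": 0,"wy": 0,"wz": 0,"jaw": 1},
  {"tx": 0,"ty": -3,"tz": 0,"wx": 0,"wy": 0,"wz": 0,"jaw": 1},
  {"tx": 0,"ty": -2,"tz": 0,"wx": 0,"wy": 0,"wz": 0,"jaw": 1},
  {"tx": 0,"ty": 0,"tz": 0,"wx": 0,"wy": 0,"wz": 0,"jaw": 1},
  {"tx": 0,"ty": 0,"tz": 0,"wx": 0,"wy": 0,"wz": 0,"jaw": 1},
  {"tx": 0,"ty": 0,"tz": 0,"wx": 0,"wy": 0,"wz": 0,"jaw": 1},
])

```text
time: 35.25
tool_pos: [536.7, -162.8, 173.0]
tcp_rot: [1.23, 1.57, 1.213]
contact_force: [-0.3, -0.4, -0.2]
grip_width: 91.9
```

```bash
python3 - <<'E'
from h import *
o=readout.get_obs(); print(o['time'],o['tool_pos'],abs(o['dq']).max(),o['contact_force'])
for n in('side','top'):
    im=imaging.capture(n); cv2.imwrite(f'pics/{n}18.png',im)
    c=(542.4,126.1)
    P=[((0,0,255),proj(n,circ(*q))) for q in((553.8,365.6,42,26),(550,285.7,62,17),(546,206.3,78,20))]+[((0,0,255),proj(n,circ(*c,46,26.5,6,np.pi/6-.02)))]
    if n=='side': crop('side','pics/side18.png',175,110,275,210,6,'pics/s18c.png',P)
    else: crop('top','pics/top18.png',70,165,230,220,5,'pics/t18c.png',P)
E
```

```text
35.25 [ 536.67773691 -162.78268451  173.01239398] 0.0094068123342772 [-0.31106539 -0.43743567 -0.17289987]
```

View pics/s18c.png

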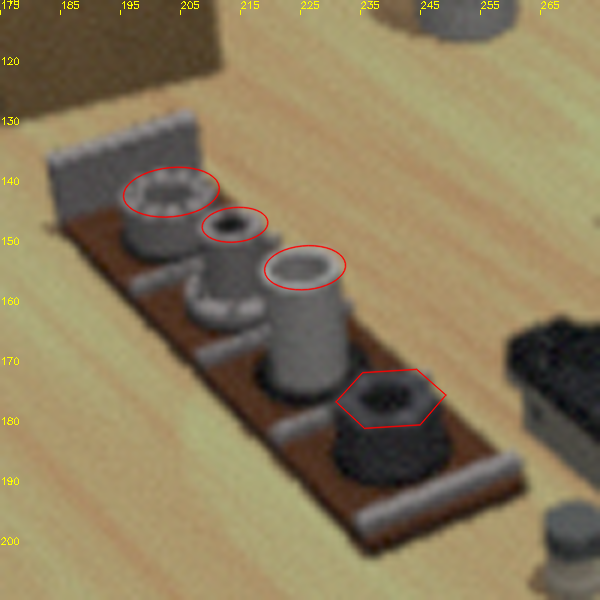

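View pics/t18c.png

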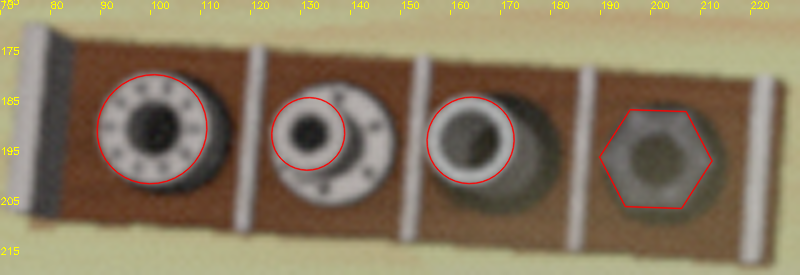

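View pics/top18.png

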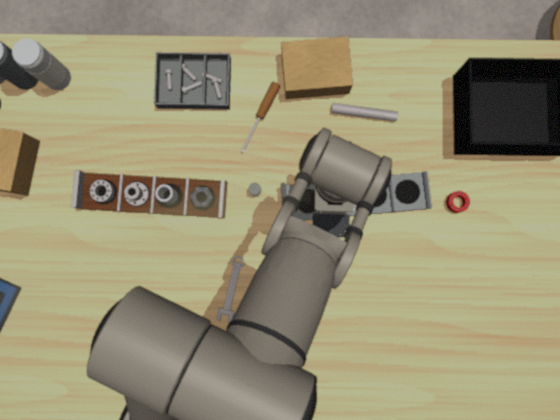

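All four parts stand upright on their pads. From the build rack's tall plate the order is bearing (100,190), hub (136,192), tube (163,192), nut (202,197), each matching its overlay in both views. Nothing else has moved and the gripper is clear at z = 173 mm. Handing in.

```bash
python3 - <<'E'
from plant import bot
print(bot.close_job())
E
```

```text
the job is handed in; nothing more can be done
None
```

The four parts now stand on the build rack in reverse order. From its tall end plate they are bearing, hub, tube, nut; on the stripping rack the order was nut, tube, hub, bearing. I handed the job in at about 35 s.

- **Placing:** each part touched down gently, with a contact force of about 4 to 6 N. It was then released and left standing upright in its bay.
- **Last check:** with the gripper about 290 mm away at z = 173 mm, both cameras showed every part on its target outline to within about 1 to 2 mm. Nothing else appeared moved, and the red ring was not touched.
- **Disagreements:**
  - The two cameras differ by about 1 mm, within the stated calibration.
  - The tube read 39 mm in the jaws against a nominal 40 mm, with no visible effect.
  - My first outline of the stripping rack was off by about 5 mm at one end. It was not used for any move.

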